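# Hook the drill slide out of its jig

## Robot

A 7-joint arm with a two-finger parallel gripper is mounted at the origin on the work surface; the furniture and walls round the work are solid. World frame = base frame: x ahead of the robot, y to its left, z up, the work surface at z = 0. Lengths are in m, angles in rad, forces in N, time in s.
With the tool pointing down it reaches from about 0.425 to 0.875 m from the base axis. Payload 8.4 kg.
Tool frame: the origin (TCP) lies midway between the tips of the shut fingers; the grasp point (between the pads) lies 19 mm behind it; x points along the fingers, y is the direction in which the jaws open and shut, and the axes are right-handed (so a half turn about x gives the same grasp; the last joint's range is limited). The gripper opens to 87 mm and grips with 3 to 60 N. Pads are 19 mm wide; open, the fingers measure 117 mm over their backs; the gripper's body (75 mm by 190 mm) begins 51 mm behind the grasp point.
Start: joints at [1.151, 0.333, 0.04, 1.465, -0.013, 1.343, -0.059], TCP at [0.205, -0.617, 0.223] pointing down, gripper open.
Joint ranges: [-2.58, 2.58], [-0.38, 2.09], [-1.3, 1.39], [0.25, 2.4], [-1.5, 4.64], [0.08, 2.09], [-2.65, 2.65]. Speed limits (rad/s): [2.22, 2.22, 2.79, 2.79, 3.14, 3.14, 3.14].

## Interface

Orientations are given as a unit quaternion [w, x, y, z].
In Python, from rig import telemetry, get_image, ticket gives the robot as it stands.
- The arm moves only by the shell command python3 -m creep 'ROWS' [OPENING]. ROWS is JSON, a list of rows, each a list of 2 entries, a list of its own where there are three numbers: the shift along the tool's x, y, z each as a share of 0.04 m, from -1 to 1, then the turn, a rotation vector about the tool's x, y, z each as a share of 0.12 rad, from -1 to 1. A call has 1 to 8 rows; each row shifts and turns the pose as measured when the row begins, along the tool's axes as they then stand; what a row does not reach is not made up. A row lasts 1/8 s, in which the tool goes at most 62.5 mm and 10.7 degrees, less where a joint would pass 70% of its speed; a pose out of reach is approached as far as the arm can. A call with a number of a shift or a turn outside -1 to 1 is refused whole. A call with a gripper value outside its range is refused whole. OPENING is the opening, from -1 (shut) to 1 (fully open), set as the call begins (- or left out, the last holds). The fingers move at their own pace and stop on an object; the grip force is fixed at half the most. Time passes only in rows, so rows that do not move let the fingers close. It gives the time, the measured TCP pose, the force and the opening at its end, in the units of the state.
- telemetry.observe(): the state, without advancing time (a new reading comes with each control period).
- get_image(name): name is "scene" or "top"; returns a dict with "img" (400x640x3 uint8, red, green, blue), "range_z" (400x640 float32, m along the optical axis (not along the pixel's ray), 0 where there is no reading), "K" (3x3 intrinsics, pixels), "k1" (the pictures are not rectified: a ray, as slopes to the right and down, at radius r is drawn at 1 + k1 r^2 times it, then the intrinsics apply), "world_to_cam" (4x4, takes a point from world to camera coordinates). Camera axes: x right, y up, looking along -z (the intrinsics and any distortion apply to the point x, -y, -z); pixel columns grow to the right and rows downward; lengths in m; the calibration is good to about 2 mm. A picture is of the moment at which its call begins.
- ticket.hand_in(): hands the job in, once; it reports no verdict.
The state is a dict: "clock": time; "joints": joint angles; "joint_velocities": joint speeds; "joint_efforts": joint torques, N m; "ee_pos": TCP position; "tool_rot": TCP orientation; "contact_force": force on the tool from outside, world axes, zero at the start; "wrist_torque": the same for the moment, N m; "grip_width": finger opening in m.
Only numpy, scipy, OpenCV 4.12 (cv2) and the standard library are available. Lean on these libraries where they do the work, as an engineer would, in place of code of your own. Each camera call takes 0.05 s, during which the arm holds its last target. There are 200 camera calls.

## Task

Swing the keeper bar of the drill jig up past upright so that it stays open, then pick up the hook tool, catch the slide's pull loop deep in the bore with it and draw the slide right out onto the ledge; keep your fingers off the slide until it is out. Lay the hook tool flat on the bench, take the slide from the ledge by its sides and lay it flat and lengthways in the middle of the bare steel plate, with nothing overhanging the plate's edges. Never drop the slide, do not push the plate about, leave the other things where they are and the bar open.

Things in the scene. Friction and masses are not known exactly. Their poses are not given: they have to be found in the camera images.
- jig: Grey drill jig bolted down, 100 mm wide, 385 long, 96 high (bolt heads to 100). Origin on the bench top below the centre of the bore's mouth; +y points into the bore, z up. From the mouth to y = -170 mm its floor goes on as an open ledge, 64 mm wide, top at z = 30 mm. The keeper bar crosses the ledge at y = -22 to -8 mm; its rest post (53 mm high) is at x = -48 to -38 mm.
- bore_mouth (a point): Centre of the bore's mouth (jig x = 0, y = 0, z = 58 mm). The bore is a closed rectangular guideway 72 mm wide (jig x -36 to +36 mm), 56 mm high (z 30 to 86 mm) and 205 mm deep along jig +y. Its roof has a 16 mm wide sight slot from y = 20 to 130 mm, above the loop.
- keeper (a joint): Angle of the keeper bar, rad: 0 lying shut across the mouth, grows as its knob end is lifted, 1.57 upright, stop at 2.0. The hinge is stiff (about 2 N at the knob) and the bar stays where it is left.
- keeper_hinge (a point): On the keeper bar's hinge axis, in the middle of its bracket (69 mm high): jig x = 52 mm, y = -15 mm, z = 60 mm. The axis is parallel to the jig's y axis.
- keeper_knob (a point): Middle of the round black grip at the keeper bar's free end: 14 mm diameter, 42 mm long, parallel to the hinge axis and 110 mm from it. It sticks out from the bar towards jig -y (its middle 28 mm from the bar's centre line), so it can be pinched from above and turns between the fingers as the bar swings over.
- slide: Drilled steel block 56 mm wide (x), 90 long (y), 14 thick, about 0.35 kg, on the bore's floor. Origin at the centre of the block's underside; +y into the bore. A loop of 6 mm bar stands at its front in the plane x = 0: from the front face (y = -45) at z = 7 mm out to y = -78, up to z = 44, back to y = -30 and down into the block. Clear opening y -75 to -45, z 10 to 41 mm.
- loop_bar (a point): Middle of the vertical bar of the slide's pull loop (slide x = 0, y = -78 mm, z = 26 mm), 6 mm diameter. At the start it is 45 to 67 mm inside the mouth, near the middle of the bore's width.
- hook_tool: Hook tool lying flat on the bench: wooden handle 22 mm wide (x), 110 mm long (y), 24 mm high, and a steel shank of 8 mm diameter along +y at z = 12 mm, ending at y = 200 mm in a beak that turns sideways to -x, reaching x = -17 mm (y = 194 to 204 mm). Origin at the centre of the handle's underside; z up. About 0.16 kg.
- rest_plate: Bare flat steel plate lying on the bench, 110 mm wide (x), 215 mm long (y), 6 mm thick, 1.05 kg. Origin at the centre of its underside.
- tape: Tape measure standing on the bench, 32 x 82 x 66 mm: a bystander.
- channel: Short piece of grey channel lying on the bench, 37 x 105 x 26 mm: a bystander.

How it is judged:
By the outcome, as a careful person would: the job done as asked, in the order asked, and still so for the second after the job is handed in, with the robot touching nothing.
It also fails if it takes over 72 s, if anything falls off the work surface, if the arm or the gripper's body presses on something with over 40 N, if the wrist force passes 120 N, or if a joint passes its speed limit or range.

## Working session

There is one attempt and no reset: what is moved stays moved. The work goes in short steps, Python scripts to look and compute and a shell command to move; the robot and the scene stay as the last step left them, time stands still between calls to the robot, and variables do not carry over. Pictures are saved under pics/ and viewed, about 8 in all and at most 12, crops included, and the job is handed in when it is done.

```bash
ls; mkdir -p pics; python3 - <<'E'
from rig import telemetry,get_image
import cv2,numpy as np
s=telemetry.observe()
print({k:np.round(v,3).tolist() for k,v in s.items()})
for n in("scene","top"):
    d=get_image(n); np.savez(f"{n}0.npz",**d)
    cv2.imwrite(f"pics/{n}0.png",d["img"][...,::-1])
    print(n,d["K"].tolist(),d["k1"],np.round(d["world_to_cam"],3).tolist(),(d["range_z"]>0).mean())
E
```

```text
pics
{'clock': 0.0, 'joints': [1.151, 0.334, 0.04, 1.466, -0.013, 1.343, -0.059], 'joint_velocities': [-0.001, -0.0, -0.0, -0.0, -0.0, 0.002, 0.001], 'joint_efforts': [-0.0, -65.636, 1.335, -40.38, -0.06, 0.045, 0.0], 'ee_pos': [0.205, -0.616, 0.222], 'tool_rot': [-0.112, -0.698, -0.113, 0.698], 'contact_force': [-0.267, 0.686, -0.598], 'wrist_torque': [-0.054, -0.022, -0.107], 'grip_width': 0.087}
scene [[404.2012772506809, 0.0, 323.1009195770007], [0.0, 404.2012772506809, 202.5727642282883], [0.0, 0.0, 1.0]] -0.04396610501614606 [[-0.821, -0.571, 0.026, 0.357], [0.275, -0.355, 0.894, -0.178], [-0.501, 0.74, 0.448, -0.961], [0.0, 0.0, 0.0, 1.0]] 0.97452734375
top [[399.63141850414263, 0.0, 320.61991288464463], [0.0, 399.63141850414263, 196.69703780724245], [0.0, 0.0, 1.0]] -0.08696943395902645 [[-0.01, -0.999, -0.033, 0.001], [0.999, -0.011, 0.039, -0.424], [-0.039, -0.032, 0.999, -1.207], [0.0, 0.0, 0.0, 1.0]] 0.9958046875
```

View pics/scene0.png

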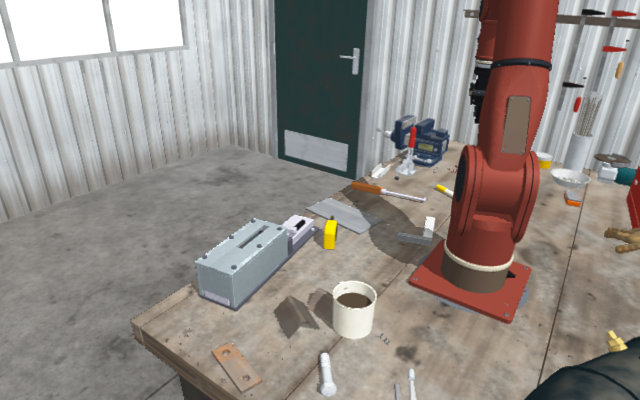

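View pics/top0.png

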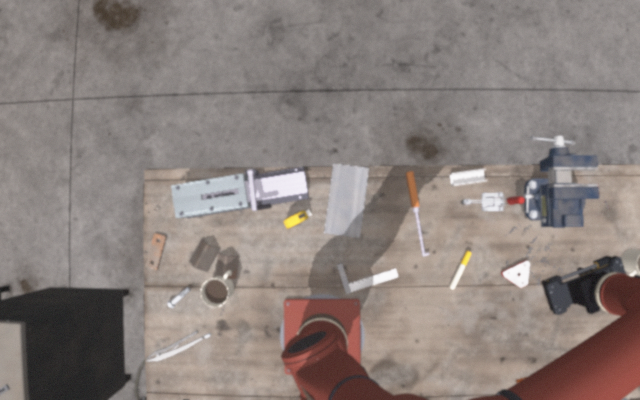

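The scene picture shows the jig at (245,260), with its ledge and mouth end towards (300,225), the plate at (340,213) and the hook tool at (385,190). In the top view the jig body runs from column 175 to 247 near row 195 and the ledge out to column 307. The keeper is at column 253, the plate at (347,200), the tool's handle at (412,190) and its beak at (425,253), and the tape at (297,218).

```bash
cat > h.py <<'E'
import numpy as np,cv2
from rig import telemetry,get_image
def load(f): return dict(np.load(f))
def rays(d,uv):
    uv=np.asarray(uv,float).reshape(-1,2);K=d["K"]
    p=np.c_[(uv[:,0]-K[0,2])/K[0,0],(uv[:,1]-K[1,2])/K[1,1]]
    q=p.copy()
    for _ in range(8): q=p/(1+float(d["k1"])*(q**2).sum(1,keepdims=True))
    return np.c_[q[:,0],-q[:,1],-np.ones(len(q))]
def towld(d,pc):
    M=np.linalg.inv(d["world_to_cam"]);return pc@M[:3,:3].T+M[:3,3]
def onplane(d,uv,z):
    r=rays(d,uv);M=np.linalg.inv(d["world_to_cam"]);D=r@M[:3,:3].T;o=M[:3,3]
    return o+D*((z-o[2])/D[:,2])[:,None]
def cloud(d):
    h,w=d["range_z"].shape;u,v=np.meshgrid(np.arange(w),np.arange(h))
    return towld(d,rays(d,np.c_[u.ravel(),v.ravel()])*d["range_z"].reshape(-1,1)).reshape(h,w,3)
def proj(d,P):
    P=np.asarray(P,float).reshape(-1,3);M=d["world_to_cam"];c=P@M[:3,:3].T+M[:3,3]
    q=np.c_[c[:,0]/-c[:,2],-c[:,1]/-c[:,2]];q=q*(1+float(d["k1"])*(q**2).sum(1,keepdims=True))
    K=d["K"];return np.c_[q[:,0]*K[0,0]+K[0,2],q[:,1]*K[1,1]+K[1,2]]
def rect(mask):
    c=max(cv2.findContours(mask.astype(np.uint8),cv2.RETR_EXTERNAL,cv2.CHAIN_APPROX_NONE)[0],key=cv2.contourArea)
    return cv2.boxPoints(cv2.minAreaRect(c)),c
E
python3 - <<'E'
from h import *
d=load("top0.npz");C=cloud(d);Z=C[...,2];hsv=cv2.cvtColor(d["img"],cv2.COLOR_RGB2HSV)
def win(m,a,b,c,e):
    o=np.zeros_like(m);o[c:e,a:b]=m[c:e,a:b];return o
def rep(n,m,z):
    b,c=rect(m);P=onplane(d,b,z)[:,:2];s=[np.linalg.norm(P[1]-P[0]),np.linalg.norm(P[2]-P[1])]
    L=(P[2]-P[1]) if s[1]>s[0] else (P[1]-P[0])
    print(n,"c",P.mean(0).round(4),"size",np.round(s,4),"ang",np.degrees(np.arctan2(L[1],L[0])).round(2),m.sum(), "pts",P.round(3).tolist())
print("bench z",[np.median(Z[270:280,a:a+10]).round(4) for a in(250,400,450)], "plate", np.median(Z[195:205,340:350]))
rep("jigtop",win((Z>.085)&(Z<.11),165,262,160,230),.096)
rep("ledge",win((Z>.02)&(Z<.042),258,320,160,215),.03)
H,S,V=hsv[...,0],hsv[...,1],hsv[...,2]
rep("handle",win((H<18)&(S>150),395,430,160,215),.018)
rep("platedepth",win((Z>.0035)&(Z<.012),322,375,155,245),.006)
rep("platecol",win((S<40)&(V>90),322,375,155,245),.006)
rep("tape",win((Z>.03),280,318,205,235),.066)
rep("shank",win((Z>.006)&(Z<.03),405,440,212,262),.012)
# height dump round keeper
np.set_printoptions(linewidth=250)
print((Z[165:222:3,240:312:3]*1000).astype(int))
im=cv2.resize(d["img"][155:265,160:445],None,fx=2.8,fy=2.8,interpolation=cv2.INTER_CUBIC)
s=load("scene0.npz");im2=cv2.resize(s["img"][180:310,190:390],None,fx=2.2,fy=2.2,interpolation=cv2.INTER_CUBIC)
o=np.zeros((im.shape[0]+im2.shape[0],im.shape[1],3),np.uint8);o[:im.shape[0]]=im;o[im.shape[0]:,:im2.shape[1]]=im2
cv2.imwrite("pics/crop0.png",o[...,::-1]);print(o.shape)
E
```

```text
bench z [np.float64(-0.0001), np.float64(0.0007), np.float64(0.0111)] plate 0.006603595234340731
jigtop c [0.428  0.3149] size [0.2174 0.0967] ang -81.38 2316 pts [[0.46, 0.431], [0.492, 0.216], [0.397, 0.2], [0.363, 0.413]]
ledge c [0.4586 0.1154] size [0.1504 0.0644] ang -81.54 1056 pts [[0.479, 0.195], [0.502, 0.046], [0.438, 0.036], [0.416, 0.185]]
handle c [ 0.4003 -0.2885] size [0.     0.0043] ang 134.09 3 pts [[0.402, -0.29], [0.402, -0.29], [0.399, -0.287], [0.399, -0.287]]
platedepth c [ 0.4128 -0.0802] size [0.2216 0.1225] ang -9.4 2395 pts [[0.314, -0.002], [0.532, -0.038], [0.512, -0.159], [0.294, -0.122]]
platecol c [ 0.4155 -0.0863] size [0.1588 0.2706] ang 179.16 4705 pts [[0.552, -0.009], [0.55, -0.167], [0.279, -0.163], [0.281, -0.006]]
tape c [0.359  0.0696] size [0.0689 0.0298] ang -64.03 252 pts [[0.357, 0.107], [0.387, 0.045], [0.361, 0.032], [0.331, 0.094]]
shank c [ 0.3091 -0.3017] size [0.0191 0.1343] ang -166.76 145 pts [[0.372, -0.277], [0.377, -0.296], [0.246, -0.326], [0.242, -0.308]]
[[-851 -849 -847 -854 -838 -835 -840 -840 -852 -857 -843 -853 -851 -861 
[... 1579 characters left out ...]
  89    3    0    2   -1    3   -3    2    1    1    0   -1    4    3]
 [  96   68   40    9   86   85   89   84   86   88   87    0    3    1    0    2    1    0   -3   -1    6   -3    4    1]
 [   2   -1    0    0    1   75    0    2    0    0    2    0   -2    0    2   -4    2   -1    0    0    0   30    5    7]
 [  -2   -1    2    0    1   -2    3   -2    2    1    2   -1    0    2    1    0   -1    3    2   59   61   66   20    7]
 [   1   -1    1    0    2    5    3    2    0    2    2   -2    1    1    3    0    2   63   61   62   65   62   41   -3]
 [  -2    1    4    0   -3    1   -1    2    2   -4    2    0    0    2   -2   55   62   65   68   66   57   57    0    0]]
(594, 798, 3)
```

View pics/crop0.png

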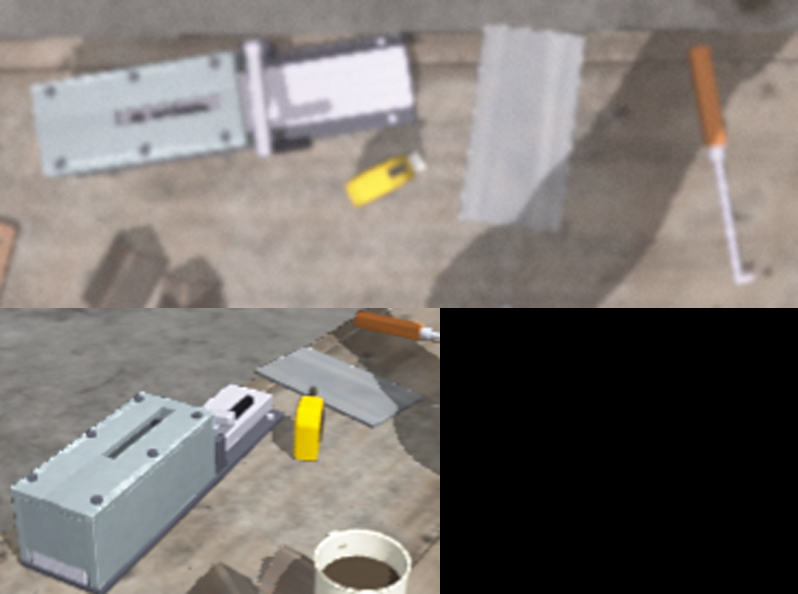

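The crop shows the keeper bar at crop (257,100), the knob at (292,143), the sight slot from (115,115) to (218,105) with something pale inside it, the plate at (522,128) and the hook tool from (703,47) to (743,280) with its beak pointing right. Next I measure the knob, the tool and the loop.

```bash
cat >> h.py <<'E'
from scipy.spatial.transform import Rotation as R
O=np.array([.4445,.2085]);YJ=np.array([-.1518,.9884]);XJ=np.array([.9884,.1518])
def j2w(x,y,z): return np.r_[O+XJ*x/1e3+YJ*y/1e3,z/1e3]
def w2j(P): P=np.asarray(P);q=P[...,:2]-O;return np.stack([q@XJ*1e3,q@YJ*1e3,P[...,2]*1e3],-1)
def rows(pos,jaw_deg):
    """total shift/turn to reach TCP pos, tool down, jaws (tool y) along world angle jaw_deg"""
    s=telemetry.observe();w,x,y,z=s["tool_rot"];Rc=R.from_quat([x,y,z,w]);M=Rc.as_matrix()
    a=np.radians(jaw_deg);Y=np.array([np.cos(a),np.sin(a),0]);X=np.array([0,0,-1.]);T=np.c_[X,Y,np.cross(X,Y)]
    dv=M.T@(np.asarray(pos)-s["ee_pos"]);rv=R.from_matrix(M.T@T).as_rotvec()
    print("t",round(s["clock"],2),"tcp",np.round(s["ee_pos"],4),"jaw",np.degrees(np.arctan2(M[1,1],M[0,1])).round(1),"down",M[:,0].round(3),"grip",round(s["grip_width"],4),"F",np.round(s["contact_force"],1),"j",np.round(s["joints"],2))
    print(" shift units",np.round(dv/.04,2)," turn units",np.round(rv/.12,2), "tool y,z world",M[:,1].round(3),M[:,2].round(3))
E
python3 - <<'E'
from h import *
d=load("top0.npz");C=cloud(d);Z=C[...,2];img=d["img"];hsv=cv2.cvtColor(img,cv2.COLOR_RGB2HSV);H,S,V=[hsv[...,i] for i in range(3)]
print("handle rgb",img[190,412],hsv[190,412])
m=np.zeros(Z.shape,bool);m[160:215,395:430]=((S>100)&(V>100)&(H<20))[160:215,395:430]
b,c=rect(m);P=onplane(d,b,.024)[:,:2];print("handle",m.sum(),P.mean(0).round(4),P.round(3).tolist())
m=np.zeros(Z.shape,bool);m[205:262,408:440]=((S<45)&(V>150))[205:262,408:440]
ys,xs=np.nonzero(m);P=onplane(d,np.c_[xs,ys],.014)
ln=cv2.fitLine(P[:,:2].astype(np.float32),cv2.DIST_HUBER,0,.001,.001).ravel();print("shank",len(P),ln.round(4),"ang",np.degrees(np.arctan2(ln[1],ln[0])),"xmin pts",P[np.argsort(P[:,0])[:6],:2].round(4).tolist())
# knob: dark pixels, high
J=w2j(C);k=(J[...,2]>70)&(J[...,1]<-24)&(J[...,1]>-75)&(J[...,0]<-40)&(J[...,0]>-80)
print("knob",k.sum(),"med",np.median(J[k],0).round(1),np.percentile(J[k],[5,95],axis=0).round(1).tolist())
k=(J[...,2]>55)&(J[...,1]<-6)&(J[...,1]>-24)&(J[...,0]<60)&(J[...,0]>-70)
print("bar z slope",np.polyfit(J[k][:,0],J[k][:,2],1).round(3))
# slot: brightness along jig y at z=74
print("slot y,z=74: brightness / depth z")
for y in range(15,136,4):
    uv=proj(d,[j2w(x,y,74) for x in(-3,0,3)]);uu=uv.round().astype(int)
    print(y,[int(V[v,u]) for u,v in uu],[round(float(Z[v,u])*1000) for u,v in uu])
rows(j2w(-56,-43,140),np.degrees(np.arctan2(XJ[1],XJ[0])))
E
```

```text
handle rgb [166 111  72] [ 12 144 166]
handle 273 [ 0.4454 -0.2781] [[0.496, -0.257], [0.5, -0.281], [0.395, -0.299], [0.391, -0.275]]
shank 1743 [ 0.9977 -0.0674  0.31   -0.3127] ang -3.8640718 xmin pts [[0.2266, -0.3577], [0.2267, -0.3547], [0.2267, -0.3517], [0.2268, -0.3486], [0.2268, -0.3456], [0.2268, -0.3426]]
knob 64 med [-55.8 -44.   86.6] [[-61.9, -61.3, 81.7], [-49.7, -27.1, 90.8]]
bar z slope [-0.168 76.275]
slot y,z=74: brightness / depth z
15 [201, 200, 198] [96, 94, 98]
19 [201, 200, 198] [93, 97, 95]
23 [197, 199, 195] [100, 94, 97]
27 [186, 189, 190] [96, 95, 93]
31 [180, 180, 181] [30, 32, 27]
35 [165, 173, 174] [31, 28, 30]
39 [143, 154, 170] [31, 33, 33]
43 [116, 138, 161] [48, 45, 1221]
47 [97, 125, 158] [75, 77, 31]
51 [119, 97, 153] [43, 80, 28]
55 [113, 102, 136] [40, 76, 75]
59 [99, 109, 141] [39, 74, 76]
63 [97, 110, 145] [81, 1221, 28]
67 [101, 115, 151] [77, 75, 27]
71 [118, 101, 124] [41, 75, 74]
75 [120, 105, 122] [42, 76, 72]
79 [121, 116, 141] [75, 78, 43]
83 [117, 119, 144] [79, 73, 42]
87 [137, 114, 124] [41, 78, 76]
91 [119, 110, 138] [59, 77, 73]
95 [117, 120, 142] [78, 75, 41]
99 [136, 135, 151] [76, 74, 46]
103 [153, 151, 170] [45, 44, 45]
107 [134, 132, 149] [41, 44, 47]
111 [112, 111, 135] [45, 43, 45]
115 [103, 101, 132] [42, 45, 49]
119 [115, 125, 143] [43, 42, 47]
123 [155, 144, 151] [46, 49, 44]
127 [170, 165, 173] [46, 41, 49]
131 [164, 168, 168] [48, 46, 43]
135 [153, 154, 154] [86, 43, 41]
t 0.1 tcp [ 0.2048 -0.6164  0.2217] jaw -71.6 down [-0.001  0.001 -1.   ] grip 0.087 F [ 0.6 -0.5 -0.7] j [ 1.15  0.33  0.04  1.47 -0.01  1.34 -0.06]
 shift units [  2.07 -16.85 -10.63]  turn units [-1.169e+01 -1.000e-02  1.000e-02] tool y,z world [ 0.315 -0.949 -0.001] [-0.949 -0.315  0.   ]
```

```bash
python3 -m creep '[[[-0.8,-0.5,-0.3],[-0.2,0,0]],[[-0.8,-0.5,-0.5],[-0.3,0,0]],[[-0.6,-0.5,-0.8],[-0.5,0,0]],[[0,0,-1],[-0.55,0,0]],[[0,0,-1],[-0.55,0,0]],[[0,0,-1],[-0.55,0,0]],[[0,0,-1],[-0.55,0,0]],[[0,0,-1],[-0.55,0,0]]]' 1
python3 - <<'E'
from h import *
rows(j2w(-56,-43,140),8.7)
E
```

```text
clock: 1.1
ee_pos: [0.4126, -0.4248, 0.309]
tool_rot: [-0.265, -0.654, -0.27, 0.655]
contact_force: [-0.5, -0.0, -0.3]
grip_width: 0.0868
t 1.1 tcp [ 0.4126 -0.4248  0.309 ] jaw -45.5 down [-0.005  0.006 -1.   ] grip 0.0868 F [-0.5 -0.  -0.3] j [ 0.87  0.2  -0.17  1.46  0.03  1.49 -0.1 ]
 shift units [  4.31 -10.64  -9.9 ]  turn units [-7.88 -0.04  0.06] tool y,z world [ 0.701 -0.713 -0.008] [-0.713 -0.701 -0.001]
```

```bash
python3 -m creep '[[[0,0,-1],[-0.55,0,0]],[[0,0,-1],[-0.55,0,0]],[[0,0,-1],[-0.55,0,0]],[[0,0,-1],[-0.55,0,0]],[[0,0,-1],[-0.55,0,0]],[[0,0,-1],[-0.55,0,0]],[[0.2,-0.2,-1],[-0.55,0,0]],[[0.4,-0.4,-1],[-0.55,0,0]]]'
python3 - <<'E'
from h import *
rows(j2w(-56,-43,140),8.7)
E
```

```text
clock: 2.1
ee_pos: [0.5613, -0.1386, 0.2823]
tool_rot: [-0.43, -0.558, -0.439, 0.558]
contact_force: [-0.1, -0.4, 0.0]
grip_width: 0.0875
t 2.1 tcp [ 0.5613 -0.1386  0.2823] jaw -14.2 down [-0.008  0.009 -1.   ] grip 0.0875 F [-0.1 -0.4  0. ] j [ 0.54  0.2  -0.43  1.53  0.08  1.44 -0.14]
 shift units [ 3.66 -5.79 -6.13]  turn units [-3.33 -0.07  0.07] tool y,z world [ 0.969 -0.246 -0.011] [-0.246 -0.969 -0.007]
```

```bash
python3 -m creep '[[[0.4,-0.5,-0.95],[-0.5,0,0]],[[0.4,-0.5,-0.95],[-0.5,0,0]],[[0.4,-0.5,-0.95],[-0.5,0,0]],[[0.4,-0.55,-0.95],[-0.5,-0.05,0.05]],[[0.4,-0.6,-0.95],[-0.5,-0.05,0.05]],[[0.4,-0.6,-0.95],[-0.5,0,0]],[[0.4,-0.6,-0.95],[-0.3,0,0]],[[0.3,-0.6,-0.7],[-0.1,0,0]]]' -0.2
python3 - <<'E'
from h import *
rows(j2w(-56,-43,140),8.7); rows(j2w(-56,-43,62),8.7)
E
```

```text
clock: 3.1
ee_pos: [0.389, 0.1682, 0.1538]
tool_rot: [0.543, 0.453, 0.542, -0.454]
contact_force: [0.1, 0.5, 0.1]
grip_width: 0.035
t 3.1 tcp [0.389  0.1682 0.1538] jaw 10.2 down [ 0.001 -0.002 -1.   ] grip 0.035 F [0.1 0.5 0.1] j [ 0.27 -0.06 -0.74  2.04 -0.04  1.14 -0.28]
 shift units [0.34 0.12 0.29]  turn units [ 0.22  0.02 -0.  ] tool y,z world [0.984 0.177 0.   ] [ 0.177 -0.984  0.002]
t 3.1 tcp [0.389  0.1682 0.1538] jaw 10.2 down [ 0.001 -0.002 -1.   ] grip 0.035 F [0.1 0.5 0.1] j [ 0.27 -0.06 -0.74  2.04 -0.04  1.14 -0.28]
 shift units [2.29 0.12 0.29]  turn units [ 0.22  0.02 -0.  ] tool y,z world [0.984 0.177 0.   ] [ 0.177 -0.984  0.002]
```

```bash
python3 -m creep '[[[0.35,0.12,0.33],[0.22,0,0]],[[1,0,0],[0,0,0]],[[0.95,0,0],[0,0,0]],[[0.1,0,0],[0,0,0]]]'
python3 - <<'E'
from h import *
rows(j2w(-56,-44,61),8.7)
d=get_image("scene");cv2.imwrite("pics/k1.png",cv2.resize(d["img"][150:290,200:400],None,fx=3.5,fy=3.5,interpolation=cv2.INTER_CUBIC)[...,::-1])
E
```

```text
clock: 3.6
ee_pos: [0.3957, 0.1548, 0.0547]
tool_rot: [0.538, 0.46, 0.535, -0.461]
contact_force: [0.1, 0.1, -0.2]
grip_width: 0.0351
t 3.6 tcp [0.3957 0.1548 0.0547] jaw 8.7 down [ 0.002 -0.004 -1.   ] grip 0.0351 F [ 0.1  0.1 -0.2] j [ 0.25  0.1  -0.75  2.15  0.09  0.92 -0.4 ]
 shift units [-0.16  0.01 -0.04]  turn units [-0.    0.03 -0.01] tool y,z world [0.988 0.151 0.001] [ 0.151 -0.988  0.004]
```

View pics/k1.png

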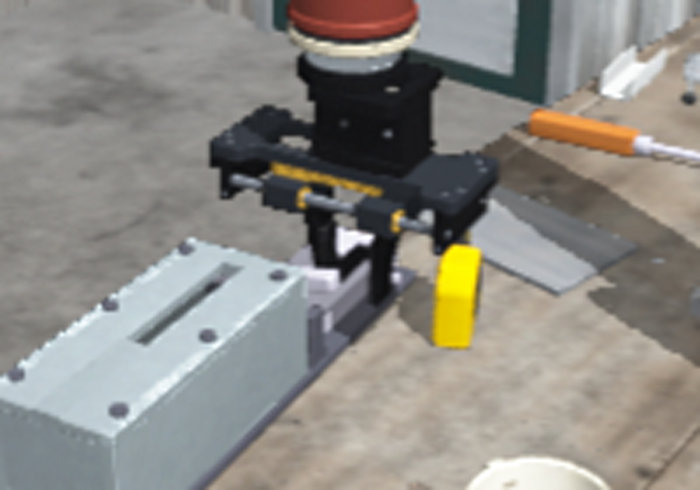

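The knob sits between the fingers at (355,265) in the crop. I'll close on it and start the swing.

```bash
python3 -m creep '[[[0,0,0],[0,0,0]],[[0,0,0],[0,0,0]],[[0,0,0],[0,0,0]],[[-0.42,0.12,0],[0,0,0]],[[-0.42,0.18,0],[0,0,0]],[[-0.35,0.24,0],[0,0,0]],[[-0.33,0.27,0],[0,0,0]]]' -1
python3 - <<'E'
from h import *
rows(j2w(2,-44,133),8.7);s=telemetry.observe();j=w2j(s["ee_pos"]);print(j)
E
```

```text
clock: 4.53
ee_pos: [0.436, 0.161, 0.1213]
tool_rot: [0.541, 0.466, 0.531, -0.456]
contact_force: [32.7, 9.6, -50.9]
grip_width: 0.0122
t 4.53 tcp [0.436  0.161  0.1213] jaw 8.6 down [ 0.02   0.002 -1.   ] grip 0.0122 F [ 32.7   9.6 -50.9] j [ 0.27  0.08 -0.74  2.01  0.07  1.06 -0.35]
 shift units [-0.28  0.45 -0.04]  turn units [-0.01  0.01 -0.16] tool y,z world [0.989 0.15  0.02 ] [ 0.15  -0.989  0.001]
[-15.58320701 -45.65483978 121.34832105]
```

```bash
python3 -m creep '[[[0.1,0.08,0],[0,0,0.1]]]'
python3 - <<'E'
from h import *
rows(j2w(2,-44,133),8.7);s=telemetry.observe();print(w2j(s["ee_pos"]),s["wrist_torque"])
d=get_image("top");C=cloud(d);J=w2j(C)
k=(J[...,2]>50)&(J[...,2]<200)&(J[...,1]<-9)&(J[...,1]>-21)&(J[...,0]<60)&(J[...,0]>-70)
for p in J[k][::6]: print(p.round(0),end=' ')
E
```

```text
clock: 4.65
ee_pos: [0.4386, 0.1612, 0.1193]
tool_rot: [0.543, 0.468, 0.528, -0.454]
contact_force: [-31.8, -8.2, 36.3]
grip_width: 0.0117
t 4.65 tcp [0.4386 0.1612 0.1193] jaw 8.6 down [ 0.029  0.002 -1.   ] grip 0.0117 F [-31.8  -8.2  36.3] j [ 0.27  0.08 -0.74  2.01  0.07  1.05 -0.36]
 shift units [-0.33  0.38 -0.05]  turn units [-0.02  0.02 -0.24] tool y,z world [0.988 0.149 0.029] [ 0.149 -0.989  0.003]
[-12.99210915 -45.90038352 119.34987087] [-1.6538484   6.24869155  0.0661239 ]
[ 60. -16.  62.]
```

```bash
python3 -m creep '[[[-0.15,0.13,0],[0,0,-0.2]],[[-0.14,0.24,0],[0,0,0]],[[-0.12,0.25,0],[0,0,0]]]'
cat >> h.py <<'E'
def arc(ths):
    s=telemetry.observe();j=w2j(s["ee_pos"]);w,x,y,z=s["tool_rot"];M=R.from_quat([x,y,z,w]).as_matrix()
    k=w2j(s["ee_pos"]-.028*M[:,0]);q=np.array([k[0]-52,k[2]-60])
    print("jig",j.round(1),"th",np.arctan2(q[1],-q[0]).round(3),"r",np.hypot(*q).round(1),"F",np.round(s["contact_force"],0),"down",M[:,0].round(3))
    p=np.array([j[0],j[2]])
    for t in ths:
        n=np.array([52-110.8*np.cos(t),32+110.8*np.sin(t)]);e=n-p;print(t,"x",(-e[1]/40).round(2),"y",(e[0]/40).round(2));p=n
E
python3 -c "
from h import *
arc([1.2,1.3,1.4,1.5,1.6])"
```

```text
clock: 5.08
ee_pos: [0.4614, 0.1646, 0.1336]
tool_rot: [0.538, 0.461, 0.535, -0.461]
contact_force: [-2.0, 0.5, -9.1]
grip_width: 0.0113
jig [ 10.  -46.  133.6] th 1.178 r 109.9 F [-2.  1. -9.] down [ 0.003 -0.002 -1.   ]
1.2 x -0.04 y 0.05
1.3 x -0.09 y 0.26
1.4 x -0.06 y 0.27
1.5 x -0.03 y 0.27
1.6 x -0.01 y 0.28
```

```bash
python3 -m creep '[[[-0.1,0.28,0],[0,0,0]],[[-0.06,0.27,0],[0,0,0]],[[-0.03,0.28,0],[0,0,0]],[[0,0.28,0],[0,0,0]]]'
python3 -c "
from h import *
arc([1.6,1.7,1.8,1.9,1.95])"
```

```text
clock: 5.58
ee_pos: [0.506, 0.171, 0.1413]
tool_rot: [0.537, 0.46, 0.535, -0.462]
contact_force: [-4.7, 0.2, -4.6]
grip_width: 0.0115
jig [ 55.1 -46.4 141.3] th 1.6 r 109.4 F [-5.  0. -5.] down [-0.001 -0.004 -1.   ]
1.6 x -0.04 y 0.0
1.7 x 0.02 y 0.28
1.8 x 0.05 y 0.27
1.9 x 0.08 y 0.27
1.95 x 0.05 y 0.13
```

```bash
python3 -m creep '[[[0.01,0.28,0],[0,0,0]],[[0.05,0.28,0],[0,0,0]],[[0.08,0.25,0],[0,0,0]]]'
python3 -c "
from h import *
arc([1.9])"
```

```text
clock: 5.95
ee_pos: [0.5394, 0.1758, 0.135]
tool_rot: [0.536, 0.459, 0.536, -0.463]
contact_force: [-5.7, -0.9, -3.0]
grip_width: 0.0113
jig [ 88.9 -46.7 135. ] th 1.916 r 109.4 F [-6. -1. -3.] down [-0.003 -0.005 -1.   ]
1.9 x -0.05 y -0.03
```

```bash
python3 -m creep '[[[0,0,0],[0,0,0]],[[0,0,0],[0,0,0]],[[-0.5,0,0],[0,0,0]],[[-1,0,0],[0,0,0]],[[-1,0,0],[0,0,0]],[[-1,0,0],[0,0,0]],[[-0.5,0,1],[-0.5,0,0]],[[0,0,1],[-1,0,0]]]' -0.2
python3 - <<'E'
from h import *
d=get_image("top");np.savez("top1.npz",**d);C=cloud(d);J=w2j(C)
k=(J[...,2]>70)&(J[...,2]<190)&(J[...,1]<-24)&(J[...,1]>-70)&(J[...,0]<120)&(J[...,0]>50)
print(k.sum(),np.median(J[k],0).round())
a=np.radians(189.8);c=np.array([.4454,-.2781])+.010*np.array([np.cos(a),np.sin(a)])
rows([*c,.1],99.8)
E
```

```text
clock: 6.95
ee_pos: [0.5581, 0.102, 0.3151]
tool_rot: [0.583, 0.412, 0.572, -0.404]
contact_force: [-0.2, -0.0, -0.7]
grip_width: 0.035
0 [nan nan nan]
t 7.0 tcp [0.5595 0.0956 0.3145] jaw 19.7 down [ 0.019 -0.002 -1.   ] grip 0.035 F [ 0.9 -4.5 -0.2] j [ 0.35  0.18 -0.69  1.51  0.12  1.48  0.  ]
 shift units [ 5.32 -6.17  7.75]  turn units [-11.65   0.16  -0.07] tool y,z world [0.941 0.337 0.017] [ 0.337 -0.942  0.008]
  return _methods._mean(a, axis=axis, dtype=dtype,
  ret = um.true_divide(
```

```bash
python3 -m creep '[[[0,-0.51,0.64],[-1,0,0]],[[0,-0.59,0.58],[-1,0,0]],[[0.2,-0.65,0.5],[-1,0,0]],[[0.3,-0.71,0.42],[-1,0,0]],[[0.4,-0.75,0.33],[-1,0,0]],[[0.4,-0.79,0.23],[-1,0,0]],[[0.4,-0.81,0.14],[-1,0,0]],[[0.4,-0.82,0.04],[-1,0,0]]]' 0.4
python3 - <<'E'
from h import *
a=np.radians(189.8);c=np.array([.4454,-.2781])+.010*np.array([np.cos(a),np.sin(a)])
rows([*c,.1],99.8)
d=get_image("top");np.savez("top1.npz",**d);C=cloud(d);J=w2j(C)
k=(J[...,2]>70)&(J[...,2]<190)&(J[...,1]<-24)&(J[...,1]>-70)&(J[...,0]<120)&(J[...,0]>50)
print(k.sum(),np.median(J[k],0).round())
E
```

```text
clock: 8.0
ee_pos: [0.4807, -0.1585, 0.2447]
tool_rot: [0.718, 0.082, 0.686, -0.084]
contact_force: [0.5, -0.5, -0.8]
grip_width: 0.0608
t 8.0 tcp [ 0.4807 -0.1585  0.2447] jaw 76.5 down [ 0.045 -0.008 -0.999] grip 0.0608 F [ 0.5 -0.5 -0.8] j [ 0.74  0.02 -0.51  1.79  0.01  1.29  1.56]
 shift units [ 3.59 -3.22 -0.55]  turn units [-3.39  0.38  0.06] tool y,z world [0.233 0.972 0.002] [ 0.971 -0.233  0.046]
76 [ 90. -43. 169.]
```

```bash
python3 -m creep '[[[0.8,-0.8,-0.1],[-0.9,0.1,0]],[[0.8,-0.8,-0.25],[-0.9,0.1,0]],[[0.8,-0.8,-0.3],[-0.9,0.1,0]],[[0.8,-0.75,-0.4],[-0.8,0.1,0]],[[0,0,0],[0,0,0]]]'
python3 - <<'E'
from h import *
a=np.radians(189.8);c=np.array([.4454,-.2781])+.010*np.array([np.cos(a),np.sin(a)])
rows([*c,.004],99.8)
E
```

```text
clock: 8.68
ee_pos: [0.4339, -0.2937, 0.1203]
tool_rot: [0.705, -0.075, 0.702, 0.063]
contact_force: [0.5, 0.9, 0.3]
grip_width: 0.0613
t 8.68 tcp [ 0.4339 -0.2937  0.1203] jaw 101.2 down [ 0.006 -0.016 -1.   ] grip 0.0613 F [0.5 0.9 0.3] j [ 0.88  0.18 -0.41  1.89  0.09  1.08  2.2 ]
 shift units [2.9  0.38 0.1 ]  turn units [0.2  0.02 0.14] tool y,z world [-0.194  0.981 -0.017] [0.981 0.194 0.002]
```

```bash
python3 -m creep '[[[0.5,0.3,0.1],[0.2,0,0.14]],[[1,0.1,0],[0,0,0]],[[1,0,0],[0,0,0]],[[0.35,0,0],[0,0,0]],[[0,0,0],[0,0,0]]]'
python3 - <<'E'
from h import *
a=np.radians(189.8);c=np.array([.4454,-.2781])+.010*np.array([np.cos(a),np.sin(a)])
rows([*c,.004],99.8)
E
```

```text
clock: 9.3
ee_pos: [0.4444, -0.2776, 0.014]
tool_rot: [0.71, -0.061, 0.699, 0.056]
contact_force: [0.3, 0.8, 0.8]
grip_width: 0.0615
t 9.3 tcp [ 0.4444 -0.2776  0.014 ] jaw 99.5 down [ 0.017 -0.007 -1.   ] grip 0.0615 F [0.3 0.8 0.8] j [ 0.83  0.31 -0.4   1.98  0.16  0.86  2.08]
 shift units [ 0.25 -0.02 -0.23]  turn units [-0.04  0.13  0.08] tool y,z world [-0.165  0.986 -0.009] [0.986 0.165 0.016]
```

Small correction, then close on the handle and lift a little.

```bash
python3 -m creep '[[[0.26,0,-0.24],[0,0.13,0.08]],[[0,0,0],[0,0,0]]]'
python3 -c "
from h import *
rows([.4355,-.2798,.004],99.8)"
python3 -m creep '[[[0,0,0],[0,0,0]],[[0,0,0],[0,0,0]],[[0,0,0],[0,0,0]],[[0,0,0],[0,0,0]]]' -1
python3 -c "
from h import *
rows([.4355,-.2798,.15],99.8)"
```

```text
clock: 9.55
ee_pos: [0.4362, -0.2803, 0.0057]
tool_rot: [0.705, -0.059, 0.704, 0.058]
contact_force: [-0.1, -0.8, 0.2]
grip_width: 0.061
t 9.55 tcp [ 0.4362 -0.2803  0.0057] jaw 99.5 down [ 0.002 -0.002 -1.   ] grip 0.061 F [-0.1 -0.8  0.2] j [ 0.83  0.33 -0.39  1.99  0.16  0.86  2.09]
 shift units [ 0.04  0.02 -0.02]  turn units [-0.05  0.02  0.02] tool y,z world [-0.165  0.986 -0.002] [0.986 0.165 0.002]
clock: 10.05
ee_pos: [0.4372, -0.281, 0.0072]
tool_rot: [0.706, -0.059, 0.703, 0.057]
contact_force: [-0.2, -0.1, -0.2]
grip_width: 0.0289
t 10.05 tcp [ 0.4372 -0.281   0.0072] jaw 99.4 down [ 0.004 -0.003 -1.   ] grip 0.0289 F [-0.2 -0.1 -0.2] j [ 0.83  0.32 -0.4   1.99  0.16  0.86  2.09]
 shift units [-3.57  0.02 -0.02]  turn units [-0.05  0.03  0.03] tool y,z world [-0.164  0.986 -0.004] [0.986 0.164 0.004]
```

```bash
python3 -m creep '[[[0,0,0],[0,0,0]],[[0,0,0],[0,0,0]],[[-0.5,0,0],[0,0,0]],[[-1,0,0],[0,0,0]],[[-1,0,0],[0,0,0]],[[-1,0,0],[0,0,0]],[[0,0,0],[0,0,0]]]'
python3 - <<'E'
from h import *
rows([.4355,-.2798,.15],99.8)
s=telemetry.observe();z=s["ee_pos"][2]
for n in("top","scene"):
    d=get_image(n);np.savez(n+"2.npz",**d)
t=load("top2.npz")["img"][150:280,330:480];c=load("scene2.npz")["img"][130:260,330:480]
cv2.imwrite("pics/t2.png",np.hstack([cv2.resize(i,None,fx=2.6,fy=2.6,interpolation=cv2.INTER_CUBIC) for i in(t,c)])[...,::-1])
E
```

```text
clock: 10.92
ee_pos: [0.4353, -0.2799, 0.1496]
tool_rot: [0.705, -0.059, 0.704, 0.058]
contact_force: [0.8, -0.0, -1.5]
grip_width: 0.0217
t 10.93 tcp [ 0.4353 -0.2799  0.1496] jaw 99.5 down [ 0.001 -0.001 -1.   ] grip 0.0217 F [ 0.8 -0.  -1.5] j [ 0.87  0.15 -0.42  1.86  0.07  1.15  2.17]
 shift units [-0.01  0.    0.01]  turn units [-0.05  0.01  0.01] tool y,z world [-0.164  0.986 -0.001] [0.986 0.164 0.001]
```

View pics/t2.png

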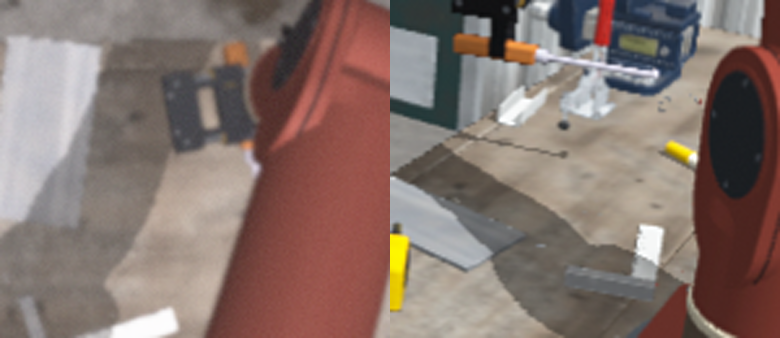

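The hook tool hangs level in the gripper: in the right half the handle is at (495,47) and the shank runs out to a tip near (655,75). I'll compare the tip with where it should be, and work out the bore target.

```bash
cat >> h.py <<'E'
def toolpts(grip_y=10.,dz=5.):
    s=telemetry.observe();w,x,y,z=s["tool_rot"];M=R.from_quat([x,y,z,w]).as_matrix()
    ty=-M[:,2];tx=M[:,1];ax=s["ee_pos"]-M[:,0]*dz/1e3   # tool y = -tcp z, tool x = jaw
    f=lambda yy,xx=0:ax+ty*(yy-grip_y)/1e3+tx*xx/1e3
    return f
E
python3 - <<'E'
from h import *
f=toolpts();P=[f(-55),f(55),f(130),f(199),f(199,-17)]
for n in("scene","top"):
    d=load(n+"2.npz");print(n,proj(d,P).round(1).tolist())
d=load("scene2.npz");hsv=cv2.cvtColor(d["img"],cv2.COLOR_RGB2HSV)
m=(hsv[...,0]<20)&(hsv[...,1]>150)&(hsv[...,2]>120);m[:,:350]=0;m[:,398:]=0;m[:135]=0;m[165:]=0
b,c=rect(m);print("handle seen",b.round(1).tolist())
g=hsv[...,2];
for u in range(392,438,4):
    col=g[140:170,u].astype(int);print(u,140+int(col.argmax()),col.max(), [round(float(x),3) for x in cloud(d)[140+int(col.argmax()),u]])
# target
rows(j2w(26,-133-10-60,51),8.7)
E
```

```text
scene [[354.8, 145.7], [386.6, 151.2], [409.4, 155.1], [431.3, 158.8], [432.4, 157.2]]
top [[417.4, 166.3], [424.9, 206.6], [430.0, 234.3], [434.6, 259.8], [440.9, 258.7]]
handle seen [[372.8999938964844, 151.8000030517578], [374.5, 144.6999969482422], [385.5, 147.10000610351562], [384.0, 154.1999969482422]]
392 151 233 [0.369, -0.284, 0.157]
396 152 240 [0.357, -0.289, 0.155]
400 153 220 [0.345, -0.292, 0.154]
404 153 241 [0.332, -0.295, 0.156]
408 154 240 [0.319, -0.296, 0.155]
412 155 225 [0.306, -0.297, 0.155]
416 155 236 [0.295, -0.301, 0.156]
420 156 234 [0.281, -0.301, 0.156]
424 157 229 [0.27, -0.307, 0.153]
428 157 238 [0.256, -0.303, 0.158]
432 158 252 [0.245, -0.309, 0.156]
436 165 188 [0.342, -0.666, -0.001]
t 11.03 tcp [ 0.4335 -0.2789  0.1463] jaw 99.5 down [-0.003  0.002 -1.   ] grip 0.0218 F [-0.  -0.6 -1.5] j [ 0.87  0.15 -0.42  1.87  0.07  1.15  2.17]
 shift units [2.39 6.89 2.87]  turn units [13.2  -0.04  0.  ] tool y,z world [-0.164  0.986  0.003] [ 0.986  0.164 -0.003]
```

```bash
python3 -m creep '[[[0,0.49,0.2],[1,0,0]],[[0,0.52,0.14],[1,0,0]],[[0,0.53,0.07],[1,0,0]],[[0,0.53,0],[1,0,0]],[[0,0.53,-0.06],[1,0,0]],[[0,0.52,-0.12],[1,0,0]],[[0,0.5,-0.18],[1,0,0]],[[0,0.48,-0.24],[1,0,0]]]'
python3 -c "
from h import *
rows(j2w(26,-203,120),8.7)"
```

```text
clock: 12.02
ee_pos: [0.463, -0.1067, 0.132]
tool_rot: [0.637, 0.285, 0.657, -0.284]
contact_force: [0.7, -0.4, -1.2]
grip_width: 0.0216
t 12.03 tcp [ 0.463  -0.1067  0.132 ] jaw 42.5 down [-0.025  0.012 -1.   ] grip 0.0216 F [ 0.7 -0.4 -1.2] j [ 0.62  0.1  -0.5   1.95  0.05  1.13  0.84]
 shift units [ 0.31  2.7  -1.54]  turn units [ 4.91 -0.18  0.14] tool y,z world [ 0.737  0.675 -0.01 ] [ 0.675 -0.737 -0.026]
```

```bash
python3 -m creep '[[[0,0.54,-0.31],[1,-0.05,0.04]],[[0,0.49,-0.37],[1,-0.05,0.04]],[[0,0.44,-0.43],[1,-0.05,0.04]],[[0,0.39,-0.48],[1,-0.03,0.02]],[[0,0.33,-0.53],[0.8,0,0]],[[0,0,0],[0,0,0]]]'
python3 -c "
from h import *
rows(j2w(26,-203,51),8.7)"
```

```text
clock: 12.78
ee_pos: [0.4948, 0.0169, 0.1215]
tool_rot: [0.53, 0.46, 0.541, -0.464]
contact_force: [-0.1, 0.4, -1.9]
grip_width: 0.0221
t 12.78 tcp [0.4948 0.0169 0.1215] jaw 8.4 down [-0.016  0.005 -1.   ] grip 0.0221 F [-0.1  0.4 -1.9] j [ 0.41  0.16 -0.57  1.92  0.09  1.1  -0.05]
 shift units [1.76 0.16 0.16]  turn units [-0.04 -0.06  0.12] tool y,z world [ 0.989  0.147 -0.015] [ 0.147 -0.989 -0.008]
```

```bash
python3 -m creep '[[[0,0.16,0.25],[0,-0.06,0.12]],[[0.6,0,0],[0,0,0]],[[0.6,0,0],[0,0,0]],[[0.5,0,0],[0,0,0]],[[0,0,0],[0,0,0]]]'
python3 - <<'E'
from h import *
rows(j2w(26,-203,51),8.7)
f=toolpts();print([w2j(f(*a)).round(1).tolist() for a in((0,0),(60,0),(199,0),(199,-17))])
d=get_image("scene");np.savez("scene3.npz",**d);t=get_image("top");np.savez("top3.npz",**t)
P=[f(y) for y in(70,100,130,160,180,199)]
for n,q in(("scene",d),("top",t)):
    uv=proj(q,P);print(n,uv.round(1).tolist())
A=cv2.resize(t["img"][150:230,180:330],None,fx=4,fy=4,interpolation=cv2.INTER_CUBIC);B=cv2.resize(d["img"][170:270,220:370],None,fx=2.6,fy=2.6,interpolation=cv2.INTER_CUBIC)
o=np.zeros((580,600,3),np.uint8);o[:320]=A;o[320:580,:390]=B;cv2.imwrite("pics/b3.png",o[...,::-1])
# keeper knob and shank from top cloud
J=w2j(cloud(t));k=(J[...,2]>70)&(J[...,2]<190)&(J[...,1]<-24)&(J[...,1]>-70)&(J[...,0]<120)&(J[...,0]>60);print("knob",k.sum(),np.median(J[k],0).round())
k=(J[...,2]>48)&(J[...,2]<68)&(J[...,1]<-15)&(J[...,1]>-140)&(J[...,0]<45)&(J[...,0]>-30)
print("shank top cloud",k.sum(),np.polyfit(J[k][:,1],J[k][:,0],1).round(3),np.median(J[k],0).round(1))
J=w2j(cloud(d));k=(J[...,2]>48)&(J[...,2]<68)&(J[...,1]<-15)&(J[...,1]>-140)&(J[...,0]<45)&(J[...,0]>-30)
print("shank scene cloud",k.sum(),np.median(J[k],0).round(1) if k.any() else 0)
E
```

```text
clock: 13.4
ee_pos: [0.5016, -0.0002, 0.048]
tool_rot: [0.535, 0.461, 0.535, -0.464]
contact_force: [0.3, 0.8, -1.3]
grip_width: 0.0216
t 13.4 tcp [ 5.016e-01 -2.000e-04  4.800e-02] jaw 8.4 down [-0.002 -0.003 -1.   ] grip 0.0216 F [ 0.3  0.8 -1.3] j [ 0.41  0.25 -0.55  1.99  0.17  0.95 -0.08]
 shift units [-0.07  0.03 -0.3 ]  turn units [-0.05  0.02  0.02] tool y,z world [ 0.989  0.145 -0.003] [ 0.145 -0.989  0.002]
[[24.7, -224.9, 53.1], [25.1, -164.9, 52.9], [26.0, -25.9, 52.6], [9.0, -25.8, 52.6]]
scene [[294.7, 208.4], [289.2, 212.8], [283.5, 217.4], [277.6, 222.1], [273.5, 225.5], [269.5, 228.7]]
top [[298.7, 173.0], [288.7, 174.7], [278.7, 176.3], [268.7, 177.9], [262.0, 179.0], [255.7, 180.0]]
knob 77 [ 90. -43. 169.]
shank top cloud 117 [-6.0000e-03  2.5317e+01] [ 25.5 -69.2  57.8]
shank scene cloud 61 [ 23.9 -96.4  55. ]
```

View pics/b3.png

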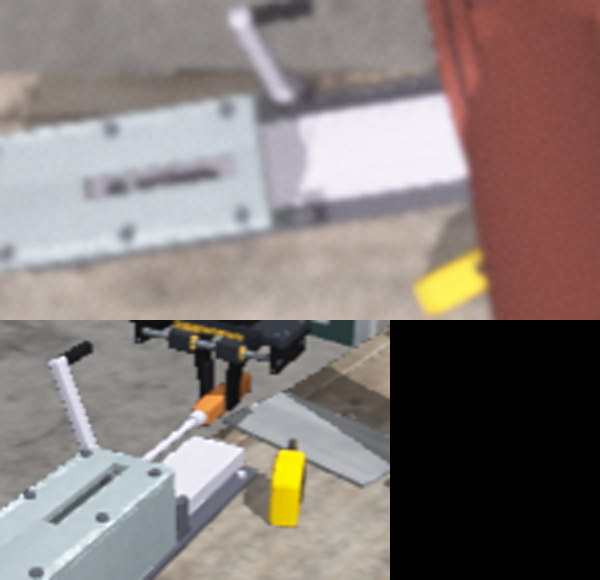

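The view from above shows the keeper standing open (knob about (275,10) in the crop). In the lower view the shank points into the mouth. Inserting now.

```bash
python3 -m creep '[[[-0.04,0.03,-0.5],[-0.04,0,0]],[[0,0,-0.6],[0,0,0]],[[0,0,-0.6],[0,0,0]],[[0,0,-0.6],[0,0,0]],[[0,0,0],[0,0,0]]]'
cat > st.py <<'E'
from h import *
rows(telemetry.observe()["ee_pos"],8.7)
f=toolpts();print("shank0,beak root,beak tip jig:",[w2j(f(*a)).round(1).tolist() for a in((0,0),(199,0),(199,-17))])
E
python3 st.py
```

```text
clock: 14.12
ee_pos: [0.4924, 0.0992, 0.0563]
tool_rot: [0.54, 0.462, 0.534, -0.458]
contact_force: [-0.5, 0.1, -1.4]
grip_width: 0.0217
t 14.12 tcp [0.4924 0.0992 0.0563] jaw 8.8 down [ 0.009 -0.002 -1.   ] grip 0.0217 F [-0.5  0.1 -1.4] j [ 0.27  0.25 -0.61  1.99  0.18  0.95 -0.28]
 shift units [0. 0. 0.]  turn units [ 0.02  0.02 -0.07] tool y,z world [0.988 0.153 0.009] [ 0.153 -0.988  0.003]
shank0,beak root,beak tip jig: [[30.7, -125.3, 61.4], [30.4, 73.7, 60.8], [13.4, 73.7, 60.6]]
```

```bash
python3 -m creep '[[[0.12,-0.05,0.2],[0,0,-0.07]],[[0,-0.2,0],[0,0,0]],[[0,-0.2,0],[0,0,0]],[[0,-0.1,0],[0,0,0]],[[0,0,0],[0,0,0]]]'
python3 st.py
```

```text
clock: 14.75
ee_pos: [0.4708, 0.0857, 0.052]
tool_rot: [0.538, 0.46, 0.535, -0.461]
contact_force: [0.3, 0.3, -1.7]
grip_width: 0.022
t 14.75 tcp [0.4708 0.0857 0.052 ] jaw 8.7 down [ 0.001 -0.004 -1.   ] grip 0.022 F [ 0.3  0.3 -1.7] j [ 0.29  0.21 -0.61  2.04  0.15  0.94 -0.25]
 shift units [0. 0. 0.]  turn units [ 0.    0.03 -0.01] tool y,z world [0.988 0.151 0.001] [ 0.151 -0.988  0.004]
shank0,beak root,beak tip jig: [[7.3, -135.4, 57.0], [7.4, 63.6, 56.2], [-9.6, 63.7, 56.2]]
```

```bash
python3 -m creep '[[[0,0.03,0.2],[0,0,0]],[[0,0.03,0.3],[0,0,0]],[[0,0,0.3],[0,0,0]]]'
python3 st.py; python3 - <<'E'
from h import *
t=get_image("top");V=t["img"].max(2);Z=cloud(t)[...,2]
print([(y,round(float(np.max([Z[v,u] for u,v in proj(t,[j2w(x,y,74) for x in(-2,0,2)]).round().astype(int)]))*1000)) for y in range(23,130,4)])
E
```

```text
clock: 15.12
ee_pos: [0.4787, 0.054, 0.0523]
tool_rot: [0.538, 0.46, 0.536, -0.46]
contact_force: [-0.4, 2.9, -1.3]
grip_width: 0.0219
t 15.12 tcp [0.4787 0.054  0.0523] jaw 8.8 down [ 0.002 -0.002 -1.   ] grip 0.0219 F [-0.4  2.9 -1.3] j [ 0.34  0.21 -0.59  2.03  0.15  0.94 -0.18]
 shift units [0. 0. 0.]  turn units [ 0.02  0.02 -0.01] tool y,z world [0.988 0.153 0.001] [ 0.153 -0.988  0.003]
shank0,beak root,beak tip jig: [[10.3, -167.9, 57.3], [10.1, 31.1, 56.8], [-6.9, 31.1, 56.7]]
[(23, 98), (27, 100), (31, 80), (35, 75), (39, 77), (43, 82), (47, 79), (51, 79), (55, 81), (59, 75), (63, 76), (67, 78), (71, 78), (75, 44), (79, 44), (83, 49), (87, 45), (91, 46), (95, 46), (99, 45), (103, 46), (107, 46), (111, 49), (115, 47), (119, 43), (123, 48), (127, 44)]
```

The slide follows: the loop's rear end moved from y=100 to about 73, at about 3 N. I'll keep drawing.

```bash
python3 -m creep '[[[0,0,0.4],[0,0,0]],[[0,0,0.4],[0,0,0]],[[0,0,0.4],[0,0,0]],[[0,0,0.4],[0,0,0]],[[0,0,0.4],[0,0,0]],[[0,0,0.4],[0,0,0]]]'
python3 st.py
```

```text
clock: 15.92
ee_pos: [0.4937, -0.048, 0.0522]
tool_rot: [0.537, 0.46, 0.536, -0.461]
contact_force: [-0.5, 3.1, -1.8]
grip_width: 0.0216
t 15.93 tcp [ 0.4937 -0.048   0.0522] jaw 8.7 down [ 0.001 -0.003 -1.   ] grip 0.0216 F [-0.5  3.1 -1.8] j [ 0.48  0.23 -0.52  2.    0.14  0.94  0.04]
 shift units [0. 0. 0.]  turn units [ 0.    0.02 -0.  ] tool y,z world [0.988 0.151 0.   ] [ 0.151 -0.988  0.003]
shank0,beak root,beak tip jig: [[9.7, -271.0, 57.2], [9.8, -72.0, 56.7], [-7.2, -72.0, 56.7]]
```

```bash
python3 -m creep '[[[0,0,0.4],[0,0,0]],[[0,0,0.4],[0,0,0]],[[0,0,0.4],[0,0,0]],[[0,0,0.4],[0,0,0]],[[0,0,0.4],[0,0,0]],[[0,0,0.25],[0,0,0]],[[0,0,0.1],[0,0,0]],[[0,0,0],[0,0,0]]]'
python3 st.py; python3 - <<'E'
from h import *
d=get_image("scene");np.savez("scene4.npz",**d);t=get_image("top");np.savez("top4.npz",**t)
A=cv2.resize(t["img"][150:230,200:350],None,fx=4,fy=4,interpolation=cv2.INTER_CUBIC);B=cv2.resize(d["img"][170:270,220:370],None,fx=2.6,fy=2.6,interpolation=cv2.INTER_CUBIC)
o=np.zeros((580,600,3),np.uint8);o[:320]=A;o[320:580,:390]=B;cv2.imwrite("pics/b4.png",o[...,::-1])
for q in(d,t):
    J=w2j(cloud(q));k=(abs(J[...,2]-44)<5)&(J[...,1]<5)&(J[...,1]>-175)&(abs(J[...,0])<34);p=J[k]
    print(len(p),np.percentile(p,[2,50,98],axis=0).round(1).tolist())
E
```

```text
clock: 16.92
ee_pos: [0.5085, -0.1489, 0.0521]
tool_rot: [0.537, 0.46, 0.536, -0.462]
contact_force: [0.9, 1.2, -2.2]
grip_width: 0.0221
t 16.93 tcp [ 0.5085 -0.1489  0.0521] jaw 8.6 down [-0.    -0.003 -1.   ] grip 0.0221 F [ 0.9  1.2 -2.2] j [ 0.6   0.29 -0.45  1.93  0.15  0.96  0.22]
 shift units [0. 0. 0.]  turn units [-0.01  0.02  0.01] tool y,z world [ 0.989  0.149 -0.001] [ 0.149 -0.989  0.003]
shank0,beak root,beak tip jig: [[9.0, -373.0, 57.1], [9.5, -174.0, 56.6], [-7.5, -174.0, 56.6]]
323 [[-27.1, -145.0, 39.8], [-4.2, -101.8, 43.5], [27.5, -55.7, 45.6]]
534 [[-26.0, -147.0, 40.0], [0.4, -102.8, 44.1], [27.6, -60.1, 47.9]]
```

View pics/b4.png

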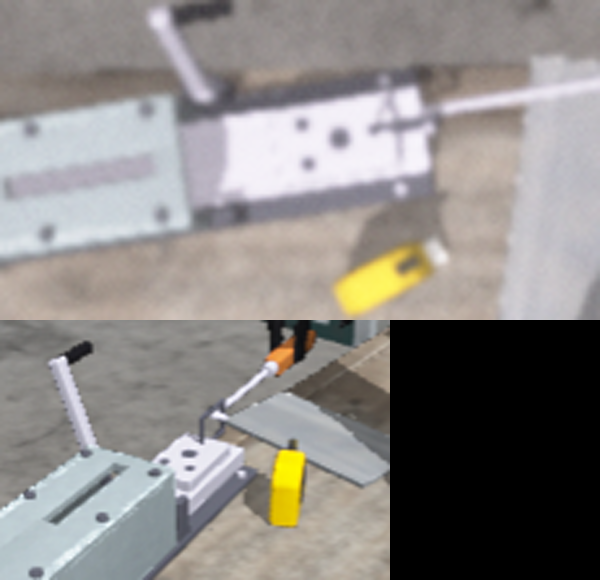

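The slide is out on the ledge: its block spans y of about -147 to -57 and is centred in x. The hook is through the loop near (425,118) in the crop. Unhooking now: forward, then sideways, then back and up.

```bash
python3 -m creep '[[[0,0,-0.22],[0,0,0]],[[0,0.2,0],[0,0,0]],[[0,0.3,0],[0,0,0]],[[0,0.2,0],[0,0,0]],[[0,0,0],[0,0,0]]]'
python3 st.py
```

```text
clock: 17.65
ee_pos: [0.5379, -0.1341, 0.0526]
tool_rot: [0.538, 0.46, 0.535, -0.461]
contact_force: [-0.1, 0.5, -1.9]
grip_width: 0.0219
t 17.65 tcp [ 0.5379 -0.1341  0.0526] jaw 8.7 down [ 0.001 -0.004 -1.   ] grip 0.0219 F [-0.1  0.5 -1.9] j [ 0.55  0.33 -0.45  1.87  0.18  0.98  0.17]
 shift units [0. 0. 0.]  turn units [ 0.    0.03 -0.01] tool y,z world [0.988 0.152 0.001] [ 0.152 -0.988  0.004]
shank0,beak root,beak tip jig: [[40.3, -362.8, 57.6], [40.3, -163.8, 56.9], [23.3, -163.8, 56.9]]
```

```bash
python3 -m creep '[[[0,0,0.7],[0,0,0]],[[-0.5,0,0.7],[0,0,0]],[[-0.9,0,0.3],[-0.5,0,0]],[[-0.9,0,0],[-1,0,0]],[[0,0,0],[-1,0,0]],[[0,0,0],[-1,0,0]],[[0,0,0],[-1,0,0]],[[0,0,0],[-1,0,0]]]'
python3 -c "
from h import *
rows([.4355,-.2798,.1],99.8)"
```

```text
clock: 18.65
ee_pos: [0.5468, -0.2041, 0.1466]
tool_rot: [0.659, 0.254, 0.66, -0.257]
contact_force: [-0.1, 0.7, -2.1]
grip_width: 0.0222
t 18.65 tcp [ 0.5468 -0.2041  0.1466] jaw 47.6 down [-0.002 -0.003 -1.   ] grip 0.0222 F [-0.1  0.7 -2.1] j [ 0.72  0.3  -0.53  1.7   0.17  1.18  0.98]
 shift units [ 1.17 -3.27 -0.78]  turn units [-7.59 -0.01  0.03] tool y,z world [ 0.674  0.739 -0.003] [ 0.739 -0.674  0.   ]
```

```bash
python3 -m creep '[[[0,-0.47,-0.12],[-1,0,0]],[[0,-0.45,-0.17],[-1,0,0]],[[0,-0.43,-0.22],[-1,0,0]],[[0,-0.39,-0.27],[-1,0,0]],[[0,-0.36,-0.32],[-1,0,0]],[[0,-0.32,-0.37],[-1,0,0]],[[0,-0.27,-0.4],[-1,0,0]],[[0,0,0],[-0.4,0,0]]]'
python3 -c "
from h import *
rows([.4355,-.2798,.0072],99.8)"
```

```text
clock: 19.65
ee_pos: [0.4294, -0.2829, 0.1458]
tool_rot: [0.702, -0.064, 0.706, 0.063]
contact_force: [-0.8, 0.2, -1.4]
grip_width: 0.0218
t 19.65 tcp [ 0.4294 -0.2829  0.1458] jaw 100.2 down [-0.005 -0.002 -1.   ] grip 0.0218 F [-0.8  0.2 -1.4] j [ 1.03  0.16 -0.59  1.86  0.1   1.15  2.16]
 shift units [3.46 0.05 0.18]  turn units [ 0.07 -0.05  0.01] tool y,z world [-0.178  0.984 -0.001] [ 0.984  0.178 -0.006]
```

```bash
python3 -m creep '[[[0.8,0.05,0.18],[0.07,-0.05,0]],[[0.8,0,0],[0,0,0]],[[0.8,0,0],[0,0,0]],[[0.5,0,0],[0,0,0]],[[0.2,0,0],[0,0,0]],[[0,0,0],[0,0,0]]]'
python3 -c "
from h import *
rows([.4355,-.2798,.0072],99.8)"
```

```text
clock: 20.4
ee_pos: [0.4354, -0.2815, 0.0191]
tool_rot: [0.705, -0.06, 0.704, 0.059]
contact_force: [-0.8, -0.1, -0.9]
grip_width: 0.0219
t 20.4 tcp [ 0.4354 -0.2815  0.0191] jaw 99.6 down [ 0.001 -0.002 -1.   ] grip 0.0219 F [-0.8 -0.1 -0.9] j [ 0.98  0.33 -0.56  1.97  0.22  0.9   2.04]
 shift units [0.3  0.04 0.01]  turn units [-0.02  0.01  0.02] tool y,z world [-0.167  0.986 -0.003] [0.986 0.167 0.001]
```

```bash
python3 -m creep '[[[0.15,0,0],[0,0,0]],[[0.1,0,0],[0,0,0]],[[0,0,0],[0,0,0]]]'
python3 -c "
from h import *
rows([.4355,-.2798,.0072],99.8)"
```

```text
clock: 20.78
ee_pos: [0.4365, -0.2824, 0.0103]
tool_rot: [0.706, -0.061, 0.704, 0.058]
contact_force: [-0.0, 0.5, -1.5]
grip_width: 0.0217
t 20.77 tcp [ 0.4365 -0.2824  0.0103] jaw 99.6 down [ 0.003 -0.004 -1.   ] grip 0.0217 F [-0.   0.5 -1.5] j [ 0.97  0.34 -0.55  1.98  0.24  0.88  2.03]
 shift units [ 0.08  0.07 -0.01]  turn units [-0.02  0.02  0.04] tool y,z world [-0.167  0.986 -0.005] [0.986 0.167 0.003]
```

```bash
python3 -m creep '[[[0.06,0,0],[0,0,0]],[[0.05,0,0],[0,0,0]]]'; python3 -m creep '[[[0,0,0],[0,0,0]],[[0,0,0],[0,0,0]],[[0,0,0],[0,0,0]]]' 0.4; python3 -m creep '[[[-0.4,0,0],[0,0,0]],[[-0.9,0,0],[0,0,0]],[[-1,0,0],[0,0,0]],[[-1,0,0],[0,0,0]]]' 0.9
python3 -c "
from h import *
rows(j2w(0,-112,140),8.7)"
```

```text
clock: 21.02
ee_pos: [0.4368, -0.2826, 0.0071]
tool_rot: [0.706, -0.061, 0.704, 0.057]
contact_force: [-10.2, 5.2, 28.4]
grip_width: 0.0217
clock: 21.4
ee_pos: [0.4374, -0.2829, 0.0077]
tool_rot: [0.706, -0.062, 0.703, 0.057]
contact_force: [-0.4, -0.4, 0.6]
grip_width: 0.0439
clock: 21.9
ee_pos: [0.4354, -0.2807, 0.1435]
tool_rot: [0.705, -0.061, 0.704, 0.059]
contact_force: [0.4, -1.0, -0.5]
grip_width: 0.08
t 21.9 tcp [ 0.4354 -0.2807  0.1435] jaw 99.7 down [ 0.001 -0.002 -1.   ] grip 0.08 F [ 0.4 -1.  -0.5] j [ 1.03  0.17 -0.6   1.86  0.11  1.14  2.14]
 shift units [0.07 9.22 2.23]  turn units [1.323e+01 2.000e-02 1.000e-02] tool y,z world [-0.168  0.986 -0.003] [0.986 0.168 0.001]
```

```bash
python3 -m creep '[[[-0.1,0.66,0.15],[1,0,0]],[[-0.1,0.67,0.07],[1,0,0]],[[-0.05,0.68,0],[1,0,0]],[[-0.05,0.67,-0.1],[1,0,0]],[[-0.05,0.65,-0.18],[1,0,0]],[[-0.05,0.63,-0.26],[1,0,0]],[[-0.05,0.59,-0.33],[1,0,0]],[[-0.05,0.55,-0.4],[1,0,0]]]'
python3 -c "
from h import *
rows(j2w(0,-112,140),8.7)"
```

```text
clock: 22.9
ee_pos: [0.4519, -0.0592, 0.1753]
tool_rot: [0.654, 0.281, 0.642, -0.284]
contact_force: [0.0, -0.1, 1.0]
grip_width: 0.0828
t 22.9 tcp [ 0.4519 -0.0592  0.1753] jaw 42.9 down [ 0.014 -0.011 -1.   ] grip 0.0828 F [ 0.  -0.1  1. ] j [ 0.79 -0.01 -0.75  1.96  0.    1.18  0.79]
 shift units [ 0.84  2.84 -2.73]  turn units [ 4.97  0.14 -0.07] tool y,z world [0.733 0.68  0.003] [ 0.68  -0.733  0.018]
```

```bash
python3 -m creep '[[[0,0.57,-0.54],[1,0.03,0]],[[0,0.5,-0.61],[1,0.03,0]],[[0,0.42,-0.66],[1,0.03,0]],[[0.2,0.34,-0.71],[1,0,0]],[[0.2,0.25,-0.75],[0.9,0,0]],[[0,0,0],[0,0,0]]]'
python3 - <<'E'
from h import *
d=get_image("scene")
J=w2j(cloud(d));k=(abs(J[...,2]-44)<4)&(J[...,1]<5)&(J[...,1]>-175)&(abs(J[...,0])<34);p=J[k]
print(len(p),np.percentile(p,[2,50,98],axis=0).round(1).tolist())
rows(j2w(0,-112,60),8.7)
E
```

```text
clock: 23.65
ee_pos: [0.4628, 0.1063, 0.1646]
tool_rot: [0.54, 0.465, 0.529, -0.46]
contact_force: [-0.0, -0.6, 1.0]
grip_width: 0.0824
308 [[-26.5, -142.0, 40.6], [-3.7, -100.4, 43.4], [27.3, -56.7, 45.4]]
t 23.7 tcp [0.4631 0.1049 0.1647] jaw 8.3 down [ 0.016 -0.006 -1.   ] grip 0.0826 F [0.8 0.1 0.5] j [ 0.59  0.07 -0.93  1.93  0.07  1.16 -0.23]
 shift units [ 2.62 -0.1   0.15]  turn units [-0.06  0.06 -0.12] tool y,z world [0.989 0.144 0.015] [ 0.144 -0.99   0.008]
```

```bash
python3 -m creep '[[[0.5,-0.1,0.15],[-0.06,0.06,-0.12]],[[0.8,0,0],[0,0,0]],[[0.8,0,0],[0,0,0]],[[0.4,0,0],[0,0,0]],[[0,0,0],[0,0,0]]]'
python3 - <<'E'
from h import *
rows(j2w(0,-112,33),8.7);print(w2j(telemetry.observe()["ee_pos"]))
E
```

```text
clock: 24.32
ee_pos: [0.4598, 0.0907, 0.0601]
tool_rot: [0.536, 0.46, 0.536, -0.463]
contact_force: [0.9, 1.0, 0.8]
grip_width: 0.0826
t 24.32 tcp [0.4598 0.0907 0.0601] jaw 8.6 down [-0.003 -0.003 -1.   ] grip 0.0826 F [0.9 1.  0.8] j [ 0.54  0.23 -0.9   2.04  0.22  0.97 -0.32]
 shift units [ 0.68  0.07 -0.17]  turn units [-0.02  0.02  0.03] tool y,z world [ 0.989  0.149 -0.003] [ 0.149 -0.989  0.003]
[  -2.80041697 -118.72332274   60.13161015]
```

```bash
python3 -m creep '[[[0.3,0.06,-0.17],[0,0.02,0.03]],[[0.3,0,0],[0,0,0]],[[0.05,0,0],[0,0,0]]]'
python3 - <<'E'
from h import *
rows(j2w(0,-112,32),8.7);print(w2j(telemetry.observe()["ee_pos"]))
E
```

```text
clock: 24.7
ee_pos: [0.4626, 0.0981, 0.0341]
tool_rot: [0.537, 0.462, 0.535, -0.461]
contact_force: [-0.1, -1.0, 0.8]
grip_width: 0.0826
t 24.7 tcp [0.4626 0.0981 0.0341] jaw 8.6 down [ 0.004 -0.    -1.   ] grip 0.0826 F [-0.1 -1.   0.8] j [ 0.5   0.28 -0.88  2.06  0.28  0.92 -0.38]
 shift units [ 0.05 -0.03  0.  ]  turn units [-0.02  0.01 -0.03] tool y,z world [0.989 0.149 0.004] [ 0.149 -0.989  0.001]
[   1.16637952 -111.92124704   34.09386696]
```

```bash
python3 -m creep '[[[0.06,-0.03,0],[0,0,0]],[[0,0,0],[0,0,0]]]'; python3 -m creep '[[[0.02,0,0],[0,0,0]],[[0.02,0,0],[0,0,0]],[[0,0,0],[0,0,0]],[[0,0,0],[0,0,0]],[[0,0,0],[0,0,0]]]' -1
python3 - <<'E'
from h import *
rows(j2w(0,-112,32),8.7);print(w2j(telemetry.observe()["ee_pos"]))
E
```

```text
clock: 24.95
ee_pos: [0.4616, 0.0981, 0.0318]
tool_rot: [0.537, 0.462, 0.535, -0.46]
contact_force: [1.0, -0.3, -0.5]
grip_width: 0.0827
clock: 25.58
ee_pos: [0.4622, 0.098, 0.0307]
tool_rot: [0.537, 0.462, 0.534, -0.46]
contact_force: [-0.5, 0.7, -0.4]
grip_width: 0.0556
t 25.57 tcp [0.4622 0.098  0.0307] jaw 8.6 down [ 0.005 -0.    -1.   ] grip 0.0556 F [-0.5  0.7 -0.4] j [ 0.5   0.29 -0.88  2.06  0.28  0.91 -0.39]
 shift units [-0.03 -0.02  0.  ]  turn units [-0.02  0.01 -0.04] tool y,z world [0.989 0.149 0.005] [ 0.149 -0.989  0.001]
[   0.69922249 -111.90165945   30.73327264]
```

```bash
python3 -m creep '[[[0,0,0],[0,0,0]],[[-0.3,0,0],[0,0,0]],[[-0.6,0,0],[0,0,0]],[[-0.8,0,0],[0,0,0]],[[-0.6,0,0],[0,0,0]],[[0,0,0],[0,0,0]]]'
python3 - <<'E'
from h import *
s=telemetry.observe();p=np.array(s["ee_pos"]);rows([.4128,-.0802,.1],80.6);print(w2j(p))
d=get_image("scene");np.savez("scene5.npz",**d);C=cloud(d);J=w2j(C)
k=(J[...,2]>p[2]*1e3-5)&(J[...,2]<p[2]*1e3+60)&(J[...,1]<-20)&(J[...,1]>-200)&(abs(J[...,0])<26);q=J[k]
# block top: fit plane on points z< TCP+20
b=q[q[:,2]<p[2]*1e3+19];A=np.c_[b[:,:2],np.ones(len(b))];print(len(b),np.linalg.lstsq(A,b[:,2],rcond=None)[0].round(3),np.percentile(b,[3,50,97],axis=0).round(1).tolist())
# plate: depth+edges
t=load("top4.npz")
cv2.imwrite("pics/s5.png",np.hstack([cv2.resize(d["img"][150:270,230:380],None,fx=2.6,fy=2.6,interpolation=cv2.INTER_CUBIC),cv2.resize(t["img"][150:270,300:450],None,fx=2.6,fy=2.6,interpolation=cv2.INTER_CUBIC)])[...,::-1])
E
```

```text
clock: 26.32
ee_pos: [0.4595, 0.0981, 0.1261]
tool_rot: [0.537, 0.461, 0.536, -0.461]
contact_force: [0.6, 0.1, -5.5]
grip_width: 0.0554
t 26.32 tcp [0.4595 0.0981 0.1261] jaw 8.7 down [ 0.001 -0.001 -1.   ] grip 0.0554 F [ 0.6  0.1 -5.5] j [ 0.59  0.13 -0.93  1.97  0.12  1.09 -0.24]
 shift units [ 0.65 -1.83  4.23]  turn units [-1.046e+01  1.000e-02 -0.000e+00] tool y,z world [0.989 0.151 0.001] [ 0.151 -0.989  0.001]
[  -1.90257983 -111.36081814  126.08942509]
348 [-1.90000e-02 -6.60000e-02  1.31728e+02] [[-24.8, -135.6, 127.2], [0.8, -80.5, 138.5], [23.8, -53.0, 140.4]]
```

View pics/s5.png

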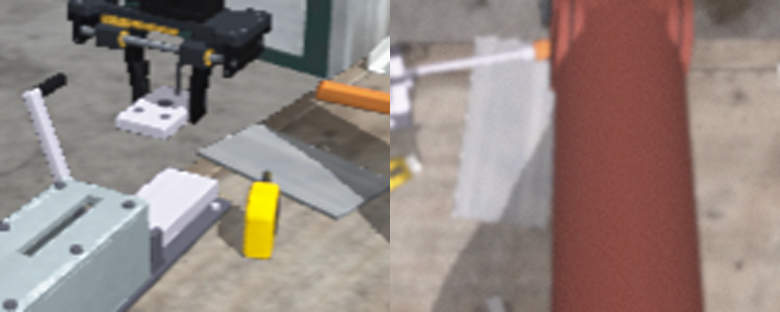

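The slide hangs level between the fingers, with the block at about (160,115) in the left crop. The plate at (290,170) is unmoved. Next I refine the plate pose from colour in the first pictures.

```bash
python3 - <<'E'
from h import *
for n in("top0","scene0","scene5"):
    d=load(n+".npz");lab=cv2.cvtColor(cv2.GaussianBlur(d["img"],(3,3),0),cv2.COLOR_RGB2LAB).astype(int)
    P=onplane(d,np.stack(np.meshgrid(np.arange(640),np.arange(400)),-1).reshape(-1,2),.006)[:,:2].reshape(400,640,2)
    a=np.radians(-9.4);e=np.array([np.cos(a),np.sin(a)]);f=np.array([-e[1],e[0]]);q=P-np.array([.4128,-.0802]);L=q@e;W=q@f
    ins=(abs(L)<.09)&(abs(W)<.045);out=((abs(L)<.10)&(abs(W)>.066)&(abs(W)<.085))
    b=lab[...,2]-128
    print(n,"plate b",np.percentile(b[ins],[5,50,95]),"wood b",np.percentile(b[out],[5,50,95]))
    th=(np.median(b[ins])+np.median(b[out]))/2
    m=(b<th)&(abs(L)<.117)&(abs(W)<.075);m=cv2.morphologyEx(m.astype(np.uint8),cv2.MORPH_OPEN,np.ones((3,3)))
    c=max(cv2.findContours(m,cv2.RETR_EXTERNAL,cv2.CHAIN_APPROX_NONE)[0],key=cv2.contourArea).reshape(-1,2)
    X=onplane(d,c,.006)[:,:2];r=cv2.minAreaRect((X*1000).astype(np.float32));print("  rect",np.round(r[0],1),np.round(r[1],1),round(r[2],1))
    l=(X-np.array([.4128,-.0802]))@e;w=(X-np.array([.4128,-.0802]))@f
    for s in(1,-1):
        k=(abs(l)<.085)&(s*w>.03);print("  side",s,"w at centre, slope",np.polyfit(l[k],w[k],1).round(4) if k.sum()>5 else None, "end",s,np.median(l[(abs(w)<.04)&(s*l>.08)]).round(4) if ((abs(w)<.04)&(s*l>.08)).any() else None)
E
```

```text
top0 plate b [-3. -2. -1.] wood b [3. 5. 7.]
  rect [418.1 -81.4] [113.4 226.6] 82.9
  side 1 w at centre, slope [0.0222 0.0532] end 1 0.1121
  side -1 w at centre, slope [ 0.0216 -0.0547] end -1 -0.106
scene0 plate b [-4. -2. -1.] wood b [ 3.  7. 91.]
  rect [416.4 -70.5] [125.9 230.7] 81.4
  side 1 w at centre, slope [0.0055 0.0585] end 1 0.1141
  side -1 w at centre, slope [ 0.0281 -0.0473] end -1 -0.1111
scene5 plate b [-4. -2. -1.] wood b [ 3.  6. 91.]
  rect [415.1 -72.7] [118.2 224.6] 82.3
  side 1 w at centre, slope [0.0092 0.0577] end 1 0.1098
  side -1 w at centre, slope [ 0.0152 -0.0467] end -1 -0.1095
```

```bash
python3 -m creep '[[[0,-0.14,0.39],[-1,0,0]],[[0,-0.19,0.37],[-1,0,0]],[[0,-0.23,0.34],[-1,0,0]],[[0,-0.27,0.31],[-1,0,0]],[[0,-0.31,0.28],[-1,0,0]],[[0,-0.34,0.24],[-1,0,0]],[[0,-0.36,0.19],[-1,0,0]],[[0,-0.39,0.15],[-1,0,0]]]'
python3 -c "
from h import *
rows([.425,-.0804,.1],81.7)"
```

```text
clock: 27.38
ee_pos: [0.4252, -0.0349, 0.1149]
tool_rot: [0.686, 0.149, 0.697, -0.15]
contact_force: [0.5, 0.8, -4.0]
grip_width: 0.0558
t 27.38 tcp [ 0.4252 -0.0349  0.1149] jaw 65.6 down [-0.016  0.002 -1.   ] grip 0.0558 F [ 0.5  0.8 -4. ] j [ 0.86  0.03 -0.87  2.07  0.02  1.07  1.12]
 shift units [ 0.37 -1.04  0.47]  turn units [-2.34 -0.13  0.02] tool y,z world [ 0.412  0.911 -0.005] [ 0.911 -0.412 -0.015]
```

```bash
python3 -m creep '[[[0,-0.36,0.13],[-0.8,-0.04,0]],[[0.1,-0.37,0.09],[-0.8,-0.04,0]],[[0.2,-0.38,0.05],[-0.75,-0.04,0]],[[0,0,0],[0,0,0]]]'
python3 -c "
from h import *
rows([.425,-.0804,.06],81.7)"
```

```text
clock: 27.88
ee_pos: [0.4167, -0.0824, 0.0975]
tool_rot: [0.702, 0.048, 0.709, -0.048]
contact_force: [0.4, 0.5, -4.6]
grip_width: 0.0554
t 27.88 tcp [ 0.4167 -0.0824  0.0975] jaw 82.3 down [-0.01   0.001 -1.   ] grip 0.0554 F [ 0.4  0.5 -4.6] j [ 0.92  0.04 -0.83  2.09  0.04  1.03  1.51]
 shift units [0.94 0.08 0.21]  turn units [ 0.08 -0.08  0.01] tool y,z world [ 0.134  0.991 -0.001] [ 0.991 -0.134 -0.01 ]
```

```bash
python3 -m creep '[[[0.3,0.08,0.22],[0.08,-0.08,0]],[[0.5,0,0.02],[0,0,0]],[[0.5,0,0],[0,0,0]],[[0.3,0,0],[0,0,0]],[[0,0,0],[0,0,0]]]'
python3 - <<'E'
from h import *
rows([.425,-.0804,.0067],81.7)
E
```

```text
clock: 28.5
ee_pos: [0.4258, -0.0767, 0.0302]
tool_rot: [0.704, 0.054, 0.706, -0.053]
contact_force: [-0.4, -0.1, -3.9]
grip_width: 0.0558
t 28.5 tcp [ 0.4258 -0.0767  0.0302] jaw 81.3 down [-0.003  0.002 -1.   ] grip 0.0558 F [-0.4 -0.1 -3.9] j [ 0.86  0.18 -0.82  2.14  0.17  0.88  1.35]
 shift units [ 0.59 -0.09 -0.  ]  turn units [-0.06 -0.02 -0.01] tool y,z world [0.151 0.989 0.002] [ 0.989 -0.151 -0.003]
```

```bash
python3 -m creep '[[[0.3,-0.09,0],[-0.06,0,0]],[[0.15,0,0],[0,0,0]],[[0.06,0,0],[0,0,0]]]'
python3 - <<'E'
from h import *
rows([.425,-.0804,.0067],81.7)
E
```

```text
clock: 28.88
ee_pos: [0.4262, -0.0808, 0.0096]
tool_rot: [0.705, 0.052, 0.706, -0.051]
contact_force: [1.2, 0.9, -4.3]
grip_width: 0.0556
t 28.88 tcp [ 0.4262 -0.0808  0.0096] jaw 81.7 down [-0.001  0.001 -1.   ] grip 0.0556 F [ 1.2  0.9 -4.3] j [ 0.84  0.23 -0.81  2.16  0.22  0.84  1.33]
 shift units [ 0.07  0.   -0.03]  turn units [-0.   -0.01 -0.01] tool y,z world [0.144 0.99  0.001] [ 0.99  -0.144 -0.001]
```

```bash
python3 -m creep '[[[0.04,0,0],[0,0,0]],[[0.03,0,0],[0,0,0]]]'
python3 -c "
from h import *
rows([.425,-.0804,.0067],81.7)"
```

```text
clock: 29.12
ee_pos: [0.4264, -0.0808, 0.0069]
tool_rot: [0.705, 0.052, 0.705, -0.051]
contact_force: [0.2, 0.1, -4.0]
grip_width: 0.0559
t 29.12 tcp [ 0.4264 -0.0808  0.0069] jaw 81.7 down [-0.     0.001 -1.   ] grip 0.0559 F [ 0.2  0.1 -4. ] j [ 0.84  0.23 -0.8   2.16  0.22  0.83  1.32]
 shift units [ 0.    0.01 -0.04]  turn units [-0.   -0.01 -0.01] tool y,z world [0.145 0.989 0.001] [ 0.989 -0.145 -0.001]
```

```bash
python3 -m creep '[[[0.025,0,0],[0,0,0]]]'; python3 -m creep '[[[0.02,0,0],[0,0,0]]]'
python3 - <<'E'
from h import *
d=get_image("scene");np.savez("scene6.npz",**d);cv2.imwrite("pics/s6.png",cv2.resize(d["img"][160:250,270:420],None,fx=4,fy=4,interpolation=cv2.INTER_CUBIC)[...,::-1])
E
```

```text
clock: 29.25
ee_pos: [0.4265, -0.0808, 0.0066]
tool_rot: [0.705, 0.052, 0.706, -0.051]
contact_force: [-10.9, 0.9, 24.5]
grip_width: 0.0557
clock: 29.38
ee_pos: [0.4265, -0.0808, 0.0067]
tool_rot: [0.705, 0.051, 0.706, -0.051]
contact_force: [-6.7, 1.0, 14.1]
grip_width: 0.056
```

It has landed (contact at z = 0.0066). Before releasing I'll look at it.

View pics/s6.png

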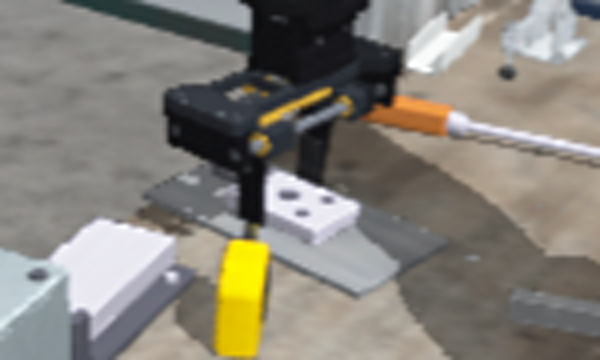

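```bash
python3 -m creep '[[[0,0,0],[0,0,0]],[[-0.01,0,0],[0,0,0]],[[0,0,0],[0,0,0]],[[0,0,0],[0,0,0]]]' 0.8; python3 -m creep '[[[-0.2,0,0],[0,0,0]],[[-0.6,0,0],[0,0,0]],[[-1,0,0],[0,0,0]],[[-1,0,0],[0,0,0]],[[-1,0,0],[0,0,0]],[[-0.5,0,0],[0,0,0]]]'; python3 -c "
from h import *
rows([.55,-.3,.25],-30)"
```

```text
clock: 29.92
ee_pos: [0.4281, -0.0811, 0.0084]
tool_rot: [0.706, 0.051, 0.705, -0.052]
contact_force: [-0.4, -0.0, -0.0]
grip_width: 0.0774
clock: 30.68
ee_pos: [0.4269, -0.0795, 0.1866]
tool_rot: [0.705, 0.051, 0.706, -0.05]
contact_force: [1.0, -0.9, -0.2]
grip_width: 0.0781
t 30.68 tcp [ 0.4269 -0.0795  0.1866] jaw 81.8 down [-0.001  0.001 -1.   ] grip 0.0781 F [ 1.  -0.9 -0.2] j [ 0.96 -0.06 -0.83  1.97 -0.05  1.21  1.58]
 shift units [-1.59 -5.01  3.83]  turn units [ 1.626e+01 -1.000e-02  0.000e+00] tool y,z world [0.143 0.99  0.001] [ 0.99  -0.143 -0.001]
```

The slide lies flat on the plate at (310,205) in the crop. I'll move the arm aside to check from above.

```bash
python3 -m creep '[[[-0.5,-1,0.4],[0,0,0]],[[-0.3,-1,0.4],[0,0,0]],[[0,-1,0.4],[0,0,0]],[[0,-1,0.3],[0,0,0]],[[0,-1,0.3],[0,0,0]],[[0,-1,0.2],[0,0,0]],[[0,-1,0.2],[0,0,0]],[[0,-1,0.2],[0,0,0]]]'
python3 - <<'E'
from h import *
t=get_image("top");np.savez("top7.npz",**t);d=get_image("scene");np.savez("scene7.npz",**d)
A=cv2.resize(t["img"][150:270,200:450],None,fx=3,fy=3,interpolation=cv2.INTER_CUBIC);B=cv2.resize(d["img"][160:240,270:450],None,fx=2.7,fy=2.7,interpolation=cv2.INTER_CUBIC)
o=np.zeros((360+B.shape[0],750,3),np.uint8);o[:360]=A;o[360:,:B.shape[1]]=B;cv2.imwrite("pics/e7.png",o[...,::-1])
for n,q in(("top",t),("scene",d)):
    C=cloud(q);m=((C[...,2]>.013)&(C[...,2]<.03)&(abs(C[...,0]-.415)<.08)&(abs(C[...,1]+.08)<.045)).astype(np.uint8)
    m=cv2.morphologyEx(m,cv2.MORPH_OPEN,np.ones((3,3)));b,c=rect(m);X=onplane(q,c.reshape(-1,2),.02)[:,:2]*1000
    r=cv2.minAreaRect(X.astype(np.float32));print(n,m.sum(),np.round(r[0],1),np.round(r[1],1),round(r[2],1),"median z",np.median(C[...,2][m>0]).round(4))
E
```

```text
clock: 31.68
ee_pos: [0.4811, -0.4158, 0.2286]
tool_rot: [0.708, 0.046, 0.703, -0.049]
contact_force: [-0.1, 0.6, -0.2]
grip_width: 0.0785
top 542 [415.7 -81.4] [55.9 89.8] 81.9 median z 0.0202
scene 308 [413.3 -71.3] [63.7 99.1] 81.6 median z 0.0192
```

View pics/e7.png

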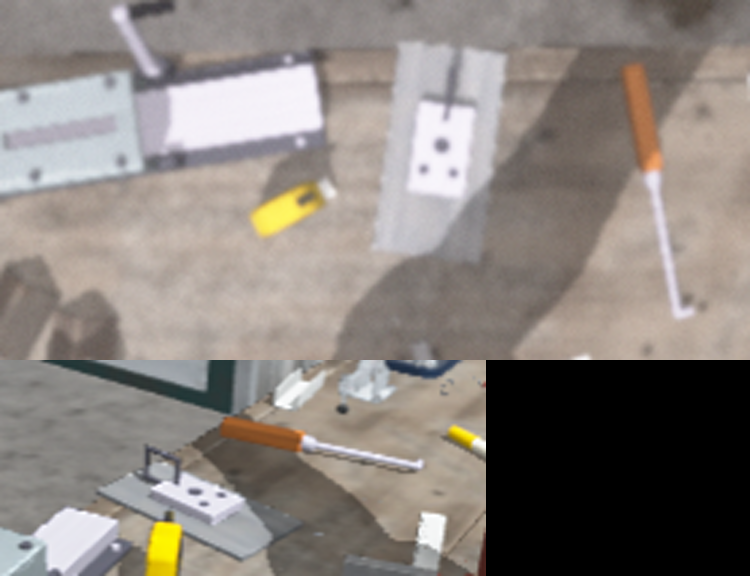

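From above, the slide sits centred and lengthways on the plate: (440,145) on a plate at (440,150). The hook tool lies flat, the keeper stands open and the tape hasn't moved. Handing in.

```bash
python3 -c "
from h import *
a=load('top0.npz');b=load('top7.npz')
for n,q in(('before',a),('after',b)):
    C=cloud(q);m=((C[...,2]>.03)&(abs(C[...,0]-.359)<.05)&(abs(C[...,1]-.07)<.05));print('tape',n,C[m].mean(0).round(4))
J=w2j(cloud(b));k=(J[...,2]>70)&(J[...,2]<190)&(abs(J[...,1]+44)<20)&(J[...,0]<120)&(J[...,0]>60);print('knob',np.median(J[k],0).round())
from rig import ticket;print(ticket.hand_in())"
```

```text
tape before [0.3587 0.0706 0.0593]
tape after [0.3579 0.0707 0.0593]
knob [ 90. -44. 169.]
the job is handed in; nothing more can be done
None
```

The job is done and handed in at about 32 s on the robot's clock. I swung the keeper bar up to about 1.9 rad. Then I hooked the slide's loop and drew it onto the ledge, laid the hook tool back on the bench where it came from, and set the slide on the plate gripped by its sides.

**Last checks, from the top camera:**
- **Slide:** its centre is at (415.7, -81.4) mm, flat, with its top at 20 mm. That matches the plate centre I measured at the start, to within 1 mm and 0.5°. I did not measure the plate again at the end; it looked unmoved in the pictures.
- **Overhang:** I saw none, and the loop end is also inside the plate's edge.
- **Keeper:** still open, with the knob at jig x = 90 mm and its top at z = 169 mm.
- **Hook tool:** lying flat on the bench.
- **Tape:** unmoved, to within 1 mm.
- **Channel:** I did not measure it; the arm never worked near it.

**Disagreements and rough spots:**
- The scene camera's edge fits put both the slide and the plate 7 to 11 mm further to the left (+y) than the top camera did. The shift was about the same for both, so their relative position agrees; I trusted the top view.
- The wrist force reached about 60 N for a moment early in the keeper swing, and about 28 N when setting down the tool and the slide. The limit is 120 N.

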